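# Make up two inspection kits from the gauge stock

## Robot

A 7-joint arm with a two-finger parallel gripper is mounted at the origin on a cart in front of the work surface, level with it; the furniture and walls round the work are solid. World frame = base frame: x ahead of the robot, y to its left, z up, the work surface at z = 0. Lengths are in mm, angles in rad, forces in N, time in s.
With the tool pointing down it reaches from about 400 to 925 mm from the base axis. Payload 4.1 kg.
Tool frame: the origin (TCP) lies at the very end of the fingers, on their centre line; the grasp point (between the pads) lies 19 mm behind it; y points along the fingers, z is the direction in which the jaws open and shut, and the axes are right-handed (so a half turn about y gives the same grasp; the last joint's range is limited). The gripper opens to 85 mm and grips with 20 to 120 N. Pads are 22 mm wide; open, the fingers measure 114 mm over their backs; the gripper's body (76 mm by 85 mm) begins 54 mm behind the grasp point. The pads swing forward as they close: fully open they stand 13 mm farther back than shut.
Start: joints at [-1.213, 0.398, 0.045, 1.537, -0.019, 1.207, -0.051], TCP at [286.686, 583.399, 231.347] pointing down, gripper open.
Joint ranges: [-2.82, 2.82], [-0.49, 2.23], [-1.37, 1.46], [0, 2.46], [-1.36, 4.5], [0.23, 2], [-2.94, 2.94]. Speed limits (rad/s): [2.57, 2.57, 3.14, 3.14, 3.14, 3.14, 3.14].

## Interface

Orientations are given as a rotation vector (axis times angle).
In Python, from cell import status, imaging, close_job gives the robot as it stands.
- The arm moves only by the tool arm_command, never from a script. Its argument "deltas" is a list of rows, each a list of 3 entries, a list of its own where there are three numbers: the opening in per cent of the stroke, from 0 (shut) to 100 (fully open), then the shift along the world's x, y, z in m, then the turn, a rotation vector about the world's x, y, z in degrees. A call has 1 to 10 rows; each row shifts and turns the commanded pose from where the row before left it; what a row does not reach is not made up. A row lasts 1/10 s, in which the tool goes at most 50 mm and 8.59 degrees, less where a joint would pass 70% of its speed; a pose out of reach is approached as far as the arm can. A call is refused whole if a number of a shift passes 0.05 or a number of a turn 8.59, either way. A call with a gripper value outside its range is refused whole. The fingers move at their own pace and stop on an object; "newtons" is the grip in N (left out, the last holds). Time passes only in rows, so rows that do not move let the fingers close. It gives the time, the measured TCP pose, the force and the opening at its end, in the units of the state.
- status.get_obs(): the state, without advancing time (a new reading comes with each control period).
- imaging.get_image(name): name is "side" or "top"; returns a dict with "image" (400x640x3 uint8, red, green, blue), "mtx" (3x3 intrinsics, pixels), "position" and "rotation" of the camera in the world. Camera axes: x right, y down, z forward; pixel columns grow to the right and rows downward; lengths in mm; the calibration is good to about 2 mm. A picture is of the moment at which its call begins. There is no depth.
- close_job(): hands the job in, once; it reports no verdict.
The state is a dict: "time_s": time; "joint_positions": joint angles; "qvel": joint speeds; "joint_efforts": joint torques, N m; "position": TCP position; "tool_rot": TCP orientation; "contact_force": force on the tool from outside, world axes, zero at the start; "torque": the same for the moment, N m; "width": finger opening in mm.
Only numpy, scipy, OpenCV 4.12 (cv2) and the standard library are available. Lean on these libraries where they do the work, as an engineer would, in place of code of your own. Each camera call takes 0.05 s, during which the arm holds its last target.

## Task

Make up the two inspection kits on the grey nest trays: the tray that holds the turned flange needs the large setting ring and the tall gauge block, and the tray that holds the bearing needs the small setting ring, the low gauge block and the black eye loupe. Set each one down in the nest cut for it, flat on the nest's blue floor and the same way up as it stands in the stock; do not drop it, for these are reference pieces. The flange and the bearing stay in their nests, and the aluminium bracket standing by the stock belongs to neither kit, so leave it where it is.

Things in the scene. Friction and masses are not known exactly. Their poses are not given: they have to be found in the camera images.
- flange_tray: Fixed grey tray 227 x 97 x 12 mm, blue nest floors 6 mm up (nests 6 mm deep). Origin: centre of underside; x along it, away from the robot. Nest centres, all at y = 0: slot 49 (x) by 23 mm for the tall block at x = -75 mm; round 66 mm for the large ring at -6; the flange's at +69. About 7 mm of room round what you add; a seated thing's origin is at z = 6 mm.
- bearing_tray: Fixed grey tray 227 x 97 x 12 mm, blue nest floors 6 mm up (nests 6 mm deep). Origin: centre of underside; x along it, away from the robot. Nest centres, all at y = 0: round 48 mm for the loupe at x = -80 mm; slot 49 (x) by 23 mm for the low block at -25; round 53 mm for the small ring at +32; the bearing's at +84. About 7 mm of room round what you add; a seated thing's origin is at z = 6 mm.
- flange: Grey turned flange, 57 mm across, 24 mm high with its round hub up, already lying in the nest at the far end of its tray. Origin: centre of the underside.
- bearing: Bright ball bearing with a black seal, 35 mm across, 11 mm high, already lying in the nest at the far end of its tray. Origin: centre of the underside.
- large_ring: Large setting ring: plain grey steel ring 52 mm outside, 18 mm high, about 0.2 kg, lying flat on the 2 mm green rubber mat; grip it across its outside. Origin: centre of the underside, z up.
- small_ring: Small setting ring: plain grey steel ring 39 mm outside, 14 mm high, about 0.11 kg, lying flat on the 2 mm green rubber mat; grip it across its outside. Origin: centre of the underside, z up.
- tall_block: Tall gauge block: plain steel block 35 mm long, 9 mm thick, standing 30 mm high on the 2 mm green rubber mat; grip it across the 9 mm. Origin: centre of the underside, z up; its long side runs 72 degrees (1.257 rad) counter-clockwise, seen from above, from its own x axis. Goes lengthwise in its slot, either way round.
- low_block: Low gauge block: plain steel block 35 mm long, 9 mm thick, standing 12 mm high on the 2 mm green rubber mat; grip across the 9 mm, tips 6 mm above its underside to clear the nest's rim. Origin: centre of the underside, z up; its long side runs 10 degrees (0.175 rad) clockwise, seen from above, from its own x axis. Goes lengthwise in its slot, either way round.
- loupe: Black eye loupe: round, 34 mm across in its upper half and 30 mm at the foot, 30 mm high, standing wide mouth up on the 2 mm green rubber mat. Origin: centre of the underside, z up.
- bracket: Milled aluminium L-shaped bracket, 51 x 67 mm and 42 mm high, standing at the corner of the green rubber mat; it is not part of either kit. Origin: centre of the underside. (Between the mat and the left-hand tray stands a fixed toggle clamp 66 mm high, with a red lever: carry things well over it.)
There are look-alikes about, which are no part of the job. What is shaped like the flange but brown or orange is not meant.

How it is judged (in metres and radians):
At the end, for the whole second after the job is handed in: All five in their own nests, flange and bearing still in theirs: each origin within 10 mm of the nest's centre along both tray axes and 3 mm of its floor's height, upright within 0.1 rad, released, slower than 0.02 m/s (x of large_ring in the frame of flange_tray between -0.016 and 0.004 m and y of large_ring in the frame of flange_tray between -0.01 and 0.01 m and z of large_ring in the frame of flange_tray between 0.003 and 0.009 m and angle between each of large_ring, tall_block, small_ring, low_block, loupe, flange, bearing's own z axis and vertical below 0.1 rad and linear speed of each of large_ring, tall_block, small_ring, low_block, loupe, flange, bearing below 0.02 m/s and x of tall_block in the frame of flange_tray between -0.085 and -0.065 m and y of tall_block in the frame of flange_tray between -0.01 and 0.01 m and z of tall_block in the frame of flange_tray between 0.003 and 0.009 m and x of small_ring in the frame of bearing_tray between 0.022 and 0.042 m and y of small_ring in the frame of bearing_tray between -0.01 and 0.01 m and z of small_ring in the frame of bearing_tray between 0.003 and 0.009 m and x of low_block in the frame of bearing_tray between -0.035 and -0.015 m and y of low_block in the frame of bearing_tray between -0.01 and 0.01 m and z of low_block in the frame of bearing_tray between 0.003 and 0.009 m and x of loupe in the frame of bearing_tray between -0.09 and -0.07 m and y of loupe in the frame of bearing_tray between -0.01 and 0.01 m and z of loupe in the frame of bearing_tray between 0.003 and 0.009 m and x of flange in the frame of flange_tray between 0.059 and 0.079 m and y of flange in the frame of flange_tray between -0.01 and 0.01 m and z of flange in the frame of flange_tray between 0.003 and 0.009 m and x of bearing in the frame of bearing_tray between 0.074 and 0.094 m and y of bearing in the frame of bearing_tray between -0.01 and 0.01 m and z of bearing in the frame of bearing_tray between 0.003 and 0.009 m); the robot touches nothing.
It fails at once if the aluminium bracket is pushed more than 15 mm from where it stood (distance of bracket from where it was at the start of the episode above 0.015 m).
It fails at once if a ring, block or the loupe is dropped or thrown: faster than 0.75 m/s (a fall of 3 cm) with no finger touching it ((linear speed of large_ring above 0.75 m/s and contact force between large_ring and the fingers below 0.01 N) or (linear speed of tall_block above 0.75 m/s and contact force between tall_block and the fingers below 0.01 N) or (linear speed of small_ring above 0.75 m/s and contact force between small_ring and the fingers below 0.01 N) or (linear speed of low_block above 0.75 m/s and contact force between low_block and the fingers below 0.01 N) or (linear speed of loupe above 0.75 m/s and contact force between loupe and the fingers below 0.01 N)).
It also fails if it takes over 128 s, if anything falls off the work surface, if the arm or the gripper's body presses on something with over 40 N, if the wrist force passes 120 N, or if a joint passes its speed limit or range.

## Working session

There is one attempt and no reset: what is moved stays moved. The work goes in short steps, Python scripts to look and compute and a tool call to move; the robot and the scene stay as the last step left them, time stands still between calls to the robot, and variables do not carry over. Pictures are saved under pics/ and viewed, and the job is handed in when it is done.

Besides the shell and the picture viewer there is one more tool, called after "Request:" as name(argument=value, ...), one argument or row to a line, values as JSON. arm_command: Moves the arm, as the interface text tells. Its arguments: {"type":"object","properties":{"deltas":{"type":"array"},"newtons":{"type":"number"}},"required":["deltas"]}

```bash
mkdir -p pics; ls; cat > look.py <<'E'
import cv2,sys
from cell import status,imaging
import numpy as np,pickle
tag=sys.argv[1]
for n in sys.argv[2:]:
    d=imaging.get_image(n); cv2.imwrite(f'pics/{n}_{tag}.png',cv2.cvtColor(d['image'],cv2.COLOR_RGB2BGR))
    pickle.dump(d,open(f'{n}_{tag}.pkl','wb'))
    print(n,np.round(d['mtx'],1).tolist(),np.round(d['position'],1),np.round(d['rotation'],3).tolist())
E
python3 look.py a side top; python3 -c "
from cell import status
print(status.get_obs())"
```

```text
pics
side [[388.9, 0.0, 316.8], [0.0, 388.9, 193.6], [0.0, 0.0, 1.0]] [  385.7 -1098.8   529.3] [-2.005, 0.112, -0.089]
top [[449.6, 0.0, 323.6], [0.0, 449.6, 202.0], [0.0, 0.0, 1.0]] [ 227.7  -61.8 1328.4] [-2.076, 2.128, -0.231]
{'time_s': 0.1, 'joint_positions': array([-1.2129882 ,  0.39912616,  0.04503851,  1.53777881, -0.01874348,
        1.20690664, -0.05069457]), 'qvel': array([-4.12010126e-05, -5.48488834e-04,  7.98383084e-04, -1.80862298e-03,
       -3.19931724e-04, -5.02879867e-04,  3.11360130e-04]), 'joint_efforts': array([ 3.19688035e-03, -4.76256001e+01,  1.36996642e+00, -2.54951370e+01,
        1.20579466e-02,  5.06729222e-03,  1.61752169e-06]), 'position': array([286.41524159, 582.84308895, 230.35110197]), 'tool_rot': array([-1.54273967,  0.3584765 , -0.35796385]), 'contact_force': array([ 0.64533696, -0.14112383, -0.46312048]), 'torque': array([-0.02481347,  0.03791584, -0.00383096]), 'width': 85.13478849490197}
```

View pics/top_a.png

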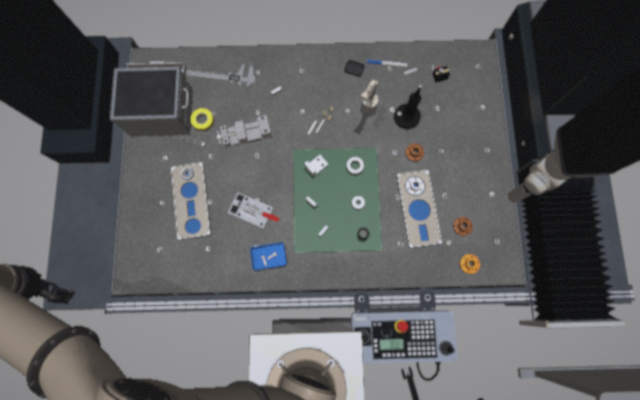

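View pics/side_a.png

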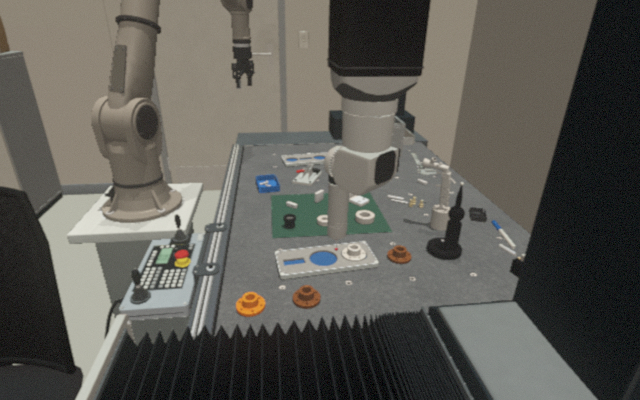

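```bash
cat > geo.py <<'E'
import cv2,pickle,numpy as np
from scipy.spatial.transform import Rotation as R
def load(n,t): return pickle.load(open(f'{n}_{t}.pkl','rb'))
def ray(d,u,v):
    r=np.linalg.inv(d['mtx'])@np.array([u,v,1.]); Rm=np.array(d['rotation']); Rm=R.from_rotvec(Rm.ravel()).as_matrix() if Rm.size==3 else Rm
    return np.array(d['position'],float), Rm@r
def onz(d,u,v,z):
    p,r=ray(d,u,v); return p+r*(z-p[2])/r[2]
def proj(d,P):
    Rm=R.from_rotvec(np.array(d['rotation']).ravel()).as_matrix()
    c=Rm.T@(np.array(P,float)-d['position']); q=d['mtx']@c; return q[:2]/q[2]
def tri(d1,a,d2,b):
    p1,r1=ray(d1,*a);p2,r2=ray(d2,*b); A=np.stack([r1,-r2],1); s=np.linalg.lstsq(A,p2-p1,rcond=None)[0]
    q1=p1+r1*s[0];q2=p2+r2*s[1]; return (q1+q2)/2,np.linalg.norm(q1-q2)
def crop(n,t,x0,y0,x1,y1,k,out):
    im=cv2.imread(f'pics/{n}_{t}.png')[y0:y1,x0:x1]
    cv2.imwrite(f'pics/{out}.png',cv2.resize(im,None,fx=k,fy=k,interpolation=cv2.INTER_CUBIC))
E
python3 -c "
from geo import *
crop('top','a',285,140,445,260,5,'z1'); crop('top','a',150,140,290,260,5,'z2')
crop('side','a',240,140,440,290,4,'z3')
T=load('top','a')
from cell import status
o=status.get_obs()
print(proj(T,o['position']),proj(load('side','a'),o['position']))
for uv in [(323,200),(120,45),(515,290),(115,290)]: print(uv,onz(T,*uv,0))
"
```

```text
[ 58.70986363 285.21904862] [244.28991345  90.21354273]
(323, 200) [534.33503923 -58.98545535   0.        ]
(120, 45) [1075.99357933  598.20536511    0.        ]
(515, 290) [ 253.09412347 -608.03635461    0.        ]
(115, 290) [281.03814868 552.3015049    0.        ]
```

```bash
ls pics
```

```text
side_a.png
top_a.png
z1.png
z2.png
z3.png
```

View pics/z1.png

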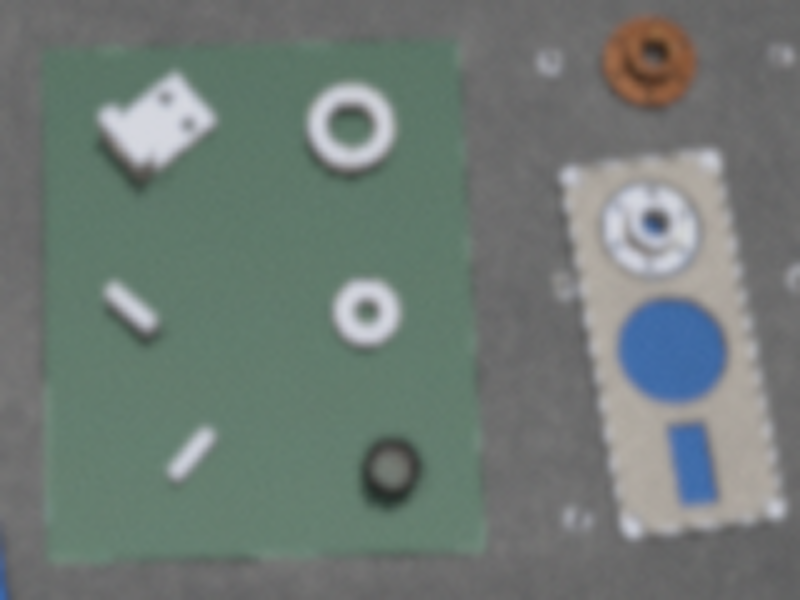

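View pics/z2.png

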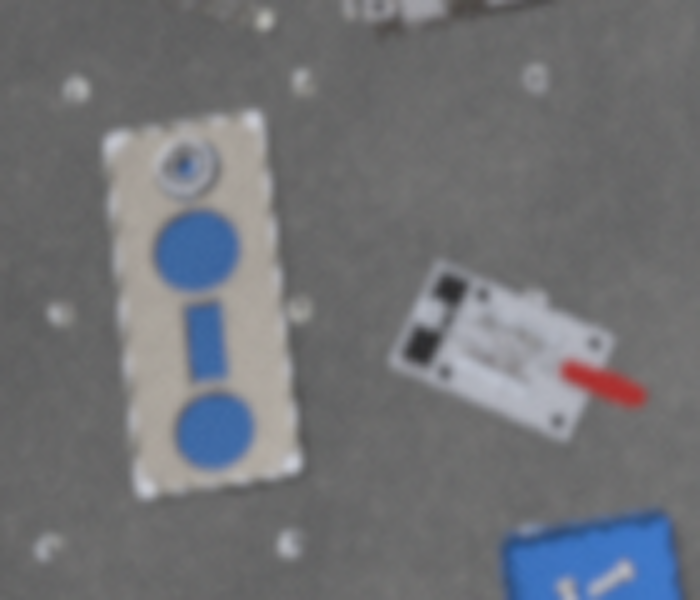

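View pics/z3.png

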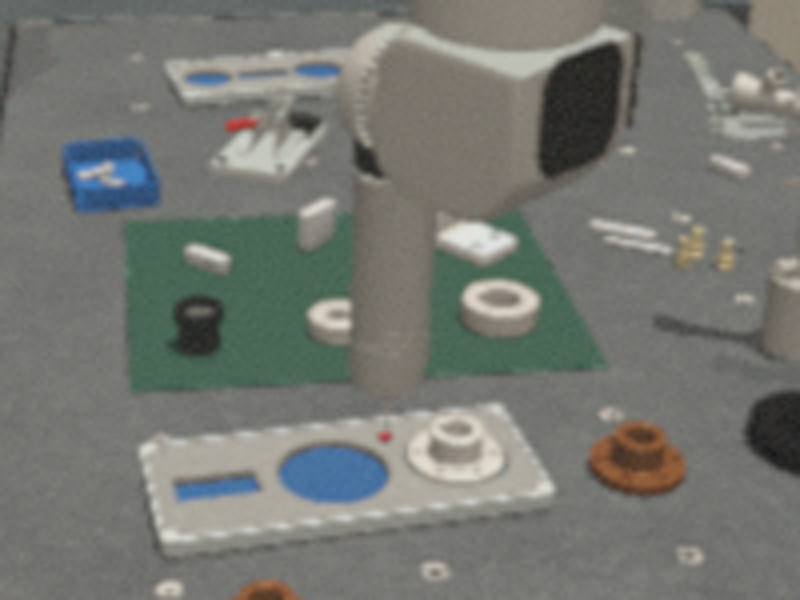

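```bash
cat > m.py <<'E'
from geo import *
T=load('top','a');S=load('side','a')
im=T['image'].astype(np.float32); k=6
big=cv2.resize(im,None,fx=k,fy=k,interpolation=cv2.INTER_CUBIC)
f=lambda p:((np.array(p)+.5)/k-.5)
R_,G,B=big[...,0],big[...,1],big[...,2]
def comps(mask,roi,amin):
    m=np.zeros(mask.shape,np.uint8);x0,y0,x1,y1=[int(v*k) for v in roi]; m[y0:y1,x0:x1]=mask[y0:y1,x0:x1]
    cs,_=cv2.findContours(m,cv2.RETR_EXTERNAL,cv2.CHAIN_APPROX_NONE)
    return [c for c in cs if cv2.contourArea(c)>amin*k*k]
def world(c,z): 
    return np.array([onz(T,*f(p[0]),z)[:2] for p in c],np.float32)
# white objects on mat
for thr in (150,175,200):
  print('thr',thr)
  for c in comps((R_>thr),(295,150,380,250),15):
    m=cv2.moments(c);ctr=f((m['m10']/m['m00'],m['m01']/m['m00']))
    w=world(c,20); (rc,wh,a)=cv2.minAreaRect(w)
    print(ctr.round(1),'z20 rect',np.round(rc,1),np.round(wh,1),round(a,1),[np.round(onz(T,*ctr,z)[:2],1).tolist() for z in (14,16,20,32)])
print('blue')
for c in comps((B-R_>60),(160,160,450,250),15):
    w=world(c,6);(rc,wh,a)=cv2.minAreaRect(w);e=cv2.fitEllipse(w)
    print(np.round(rc,1),np.round(wh,1),round(a,1),'ell',np.round(e[0],1),np.round(e[1],1))
E
python3 m.py
```

```text
thr 150
[322.8 230.2] z20 rect [438.7 -56.4] [10.9 35. ] 49.2 [[439.6, -56.3], [439.3, -56.3], [438.7, -56.3], [436.7, -56.4]]
[310.7 200.7] z20 rect [528.5 -22.2] [35.5 11.1] 47.5 [[529.9, -22.1], [529.4, -22.1], [528.5, -22.3], [525.8, -22.6]]
[357.9 201.8] z20 rect [ 521.3 -163. ] [38.8 37.7] 88.5 [[522.8, -163.4], [522.3, -163.2], [521.4, -162.9], [518.7, -162.0]]
[354.8 164.5] z20 rect [ 638.1 -158.4] [51.7 51.7] 16.2 [[639.7, -158.7], [639.1, -158.6], [637.8, -158.3], [634.1, -157.4]]
[316.3 164. ] z20 rect [644.8 -39.8] [50.4 57.3] 38.0 [[644.6, -41.2], [643.9, -41.2], [642.6, -41.3], [638.8, -41.5]]
thr 175
[322.8 230.2] z20 rect [438.6 -56.4] [ 7.6 30.5] 50.2 [[439.6, -56.3], [439.3, -56.3], [438.7, -56.4], [436.7, -56.4]]
[310.8 200.8] z20 rect [528.4 -22.2] [31.2  7.8] 46.8 [[529.6, -22.2], [529.2, -22.3], [528.3, -22.4], [525.5, -22.8]]
[357.9 201.9] z20 rect [ 521. -163.] [35.8 35.2] 88.5 [[522.7, -163.3], [522.2, -163.1], [521.4, -162.8], [518.7, -161.9]]
[354.8 164.6] z20 rect [ 637.8 -158.1] [48.6 47.6] 88.5 [[639.7, -158.7], [639.0, -158.6], [637.8, -158.3], [634.0, 
[... 183 characters left out ...]
.1] 88.5 [[522.6, -163.2], [522.2, -163.1], [521.3, -162.8], [518.6, -161.8]]
[358.8 163.5] z20 rect [ 641.  -167.4] [43.2 24.6] 19.2 [[642.8, -171.2], [642.2, -171.0], [641.0, -170.7], [637.2, -169.7]]
[315.7 164.6] z20 rect [644.5 -40.4] [40.6 48.9] 37.1 [[642.7, -39.2], [642.1, -39.2], [640.8, -39.3], [637.0, -39.5]]
blue
[398.  108.1] [99.4 20.7] 88.6 ell [395.9  87.6] [ 19.  123.9]
[ 426.7 -353.3] [45.1 19.2] 6.7 ell [ 426.8 -353.2] [20.7 52.9]
[463.5 331.8] [42.3 41.3] 88.6 ell [463.8 331.9] [41.5 42.7]
[518.3 339.4] [43.2 18.4] 6.2 ell [518.1 339.4] [19.3 50.6]
[ 495.8 -346. ] [60.8 59.7] 81.3 ell [ 495.9 -345.9] [59.6 60.9]
[575.3 347.4] [47.2 46. ] 88.5 ell [575.1 347.3] [45.7 47.2]
```

```bash
python3 -c "
from geo import *
T=load('top','a');S=load('side','a')
crop('top','a',480,120,640,240,5,'z4')
for a in [(514,196),(512,190),(540,180)]:
  for b in [(338,237),(336,249)]: print(a,b,tri(T,a,S,b))
for P in [(522.2,-163.1,2),(637.9,-158.3,2),(439.6,-56.3,2),(525.7,-22.7,2)]: print(P,proj(S,P))
from cell import status
o=status.get_obs(); print(R.from_rotvec(o['tool_rot']).as_matrix().round(3))
"
sed -n 1,5p m.py >/dev/null
python3 - <<'E'
exec(open('m.py').read().split('# white')[0])
for thr in (130,150,165,180):
  for roi,z in (((300,190,320,212),32),((314,222,332,240),14)):
    for c in comps(R_>thr,roi,8):
      w=world(c,z);rc,wh,a=cv2.minAreaRect(w)
      b=cv2.boxPoints((rc,wh,a));e=max([b[1]-b[0],b[2]-b[1]],key=np.linalg.norm)
      print(thr,z,np.round(rc,1),np.round(wh,1),'long dir',round(np.degrees(np.arctan2(e[1],e[0]))%180,1))
# loupe
for thr in (40,50,60,70):
  for c in comps((R_<thr)&(G<thr+10),(350,220,378,248),8):
    e=cv2.fitEllipse(world(c,32));x=cv2.minEnclosingCircle(c);print(thr,np.round(e[0],1),np.round(e[1],1))
m=(R_-B>20)
def blob(roi,z,thr):
  for c in comps(m*0+(cv2.GaussianBlur(R_,(0,0),3)>thr),roi,8):pass
E
```

```text
(514, 196) (338, 237) (array([ 489.42385732, -554.58116461,  192.53511254]), np.float64(2.8069324166299308))
(514, 196) (336, 249) (array([ 489.40039223, -561.72786847,  174.82000132]), np.float64(5.157324208960726))
(512, 190) (338, 237) (array([ 497.76555268, -550.51100847,  191.77688076]), np.float64(12.69509461349613))
(512, 190) (336, 249) (array([ 497.83259849, -557.72023573,  174.03416364]), np.float64(20.952396879755792))
(540, 180) (338, 237) (array([ 499.48201324, -605.80380664,  229.36060249]), np.float64(38.39878983129742))
(540, 180) (336, 249) (array([ 499.5115348 , -613.13346444,  214.11542409]), np.float64(46.15342104984971))
(522.2, -163.1, 2) [322.94133398 221.99694026]
(637.9, -158.3, 2) [363.3485115 219.2139411]
(439.6, -56.3, 2) [290.88627949 205.99197612]
(525.7, -22.7, 2) [318.00171205 199.9314294 ]
[[ 0.898 -0.001  0.441]
 [-0.441 -0.002  0.898]
 [ 0.    -1.    -0.002]]
130 32 [526.  -22.6] [38.3 13.6] long dir 47.5
130 14 [439.8 -56.3] [13.7 38.1] long dir 139.5
150 32 [525.7 -22.6] [35.2 11. ] long dir 47.5
150 14 [439.6 -56.3] [11.  35.2] long dir 139.2
165 32 [525.7 -22.5] [33.  9.] long dir 47.4
165 14 [439.5 -56.2] [ 9.1 32.7] long dir 139.8
180 32 [525.6 -22.6] [30.2  7. ] long dir 47.4
180 14 [439.4 -56.3] [ 7.  29.6] long dir 140.7
50 [ 410.9 -168.2] [ 9.7 21.7]
60 [ 415.3 -169.1] [21.4 24.9]
70 [ 422.3 -171.9] [31.5 39.7]
```

```bash
python3 -c "
from geo import *
crop('side','a',280,170,440,290,5,'z5')"
```

```text
(no output)
```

View pics/z4.png

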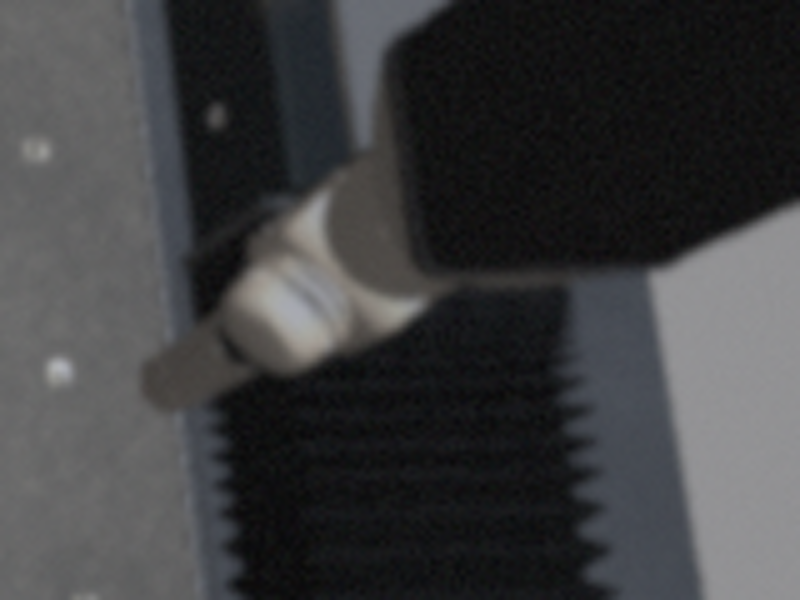

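```bash
python3 -c "
from geo import *
T=load('top','a');S=load('side','a')
print(onz(T,363.3,233.0,32), tri(T,(363.3,233.0),S,(289.7,217)), onz(S,289.7,217,32))
crop('top','a',350,220,380,248,20,'z6');crop('side','a',270,190,370,240,8,'z7')
for n,(x,y,z) in dict(lr=(637.9,-158.3,20),sr=(522.2,-163.1,16),tb=(525.7,-22.6,32),lb=(439.6,-56.3,14)).items(): print(n,proj(S,(x,y,z)))
"
```

```text
[ 425.47660393 -173.93875143   32.        ] (array([ 427.93580222, -174.22246505,   28.28426652]), np.float64(3.743455438856345)) [ 429.48287943 -180.51131875   32.        ]
lr [363.75289773 213.57025264]
sr [323.03799488 217.5582145 ]
tb [318.13161183 191.12758082]
lb [290.82300462 202.40417879]
```

View pics/z6.png

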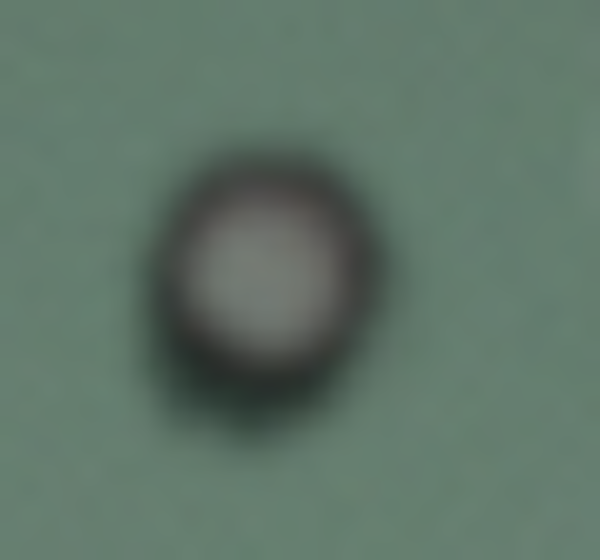

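View pics/z7.png

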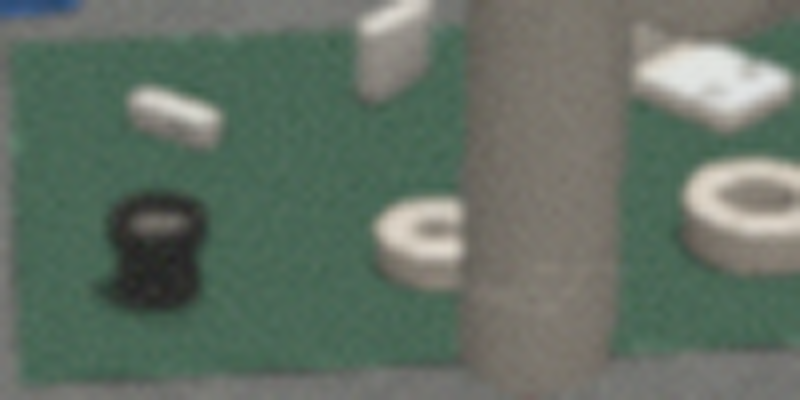

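Request:
arm_command(
  deltas=[
    [40,[0.03,-0.035,0],[0,0,-1.5]],
    [40,[0.03,-0.035,0],[0,0,-1.5]],
    [40,[0.03,-0.035,0],[0,0,-1.5]],
    [40,[0.03,-0.035,0],[0,0,-1.5]],
    [40,[0.03,-0.035,0],[0,0,-1.5]],
    [40,[0,-0.045,0],[0,0,-1.5]],
    [40,[0,-0.045,0],[0,0,-1.5]],
    [40,[0,-0.045,0],[0,0,-1.5]],
    [40,[0,-0.045,0],[0,0,-1.5]],
    [40,[0,-0.045,0],[0,0,-0.5]],
  ],
  newtons=30,
)

```text
time_s: 1.1
position: [436.2, 181.4, 231.0]
tool_rot: [-1.5, 0.549, -0.549]
contact_force: [1.1, -0.8, 0.9]
width: 34.2
```

Request:
arm_command(
  deltas=[
    [40,[0,-0.04,0],[0,0,0]],
    [40,[0,-0.04,0],[0,0,0]],
    [40,[0,-0.04,0],[0,0,0]],
    [40,[0.003,-0.04,-0.02],[0,0,0]],
    [40,[0,-0.04,-0.025],[0,0,0]],
    [40,[0,-0.025,-0.03],[0,0,0]],
    [40,[0,-0.0127,-0.03],[0,0,0]],
    [40,[0,0,-0.03],[0,0,0]],
    [40,[0,0,-0.025],[0,0,0]],
    [40,[0,0,0],[0,0,0]],
  ],
)

```text
time_s: 2.1
position: [436.4, -54.5, 68.6]
tool_rot: [-1.504, 0.555, -0.544]
contact_force: [-0.3, -0.5, -0.1]
width: 34.3
```

```bash
cat > st.py <<'E'
from cell import status
import numpy as np
from scipy.spatial.transform import Rotation as R
o=status.get_obs();M=R.from_rotvec(o['tool_rot']).as_matrix()
print('pos',np.round(o['position'],1),'jaw',round(np.degrees(np.arctan2(M[1,2],M[0,2])),1),'down',M[:,1].round(3),'F',np.round(o['contact_force'],1),'w',round(o['width'],1),'t',o['time_s'],'q',np.round(o['joint_positions'],2))
E
python3 st.py; python3 look.py b side top; python3 -c "
from geo import *
crop('side','b',270,120,370,240,5,'b1')
crop('top','b',285,140,445,260,5,'b2')"
```

```text
pos [436.4 -54.5  68.6] jaw 49.8 down [-0.008 -0.001 -1.   ] F [-0.3 -0.5 -0.1] w 34.3 t 2.1 q [-0.41  0.27  0.5   2.19 -0.19  0.73  1.08]
side [[388.9, 0.0, 316.8], [0.0, 388.9, 193.6], [0.0, 0.0, 1.0]] [  385.7 -1098.8   529.3] [-2.005, 0.112, -0.089]
top [[449.6, 0.0, 323.6], [0.0, 449.6, 202.0], [0.0, 0.0, 1.0]] [ 227.7  -61.8 1328.4] [-2.076, 2.128, -0.231]
```

View pics/b1.png

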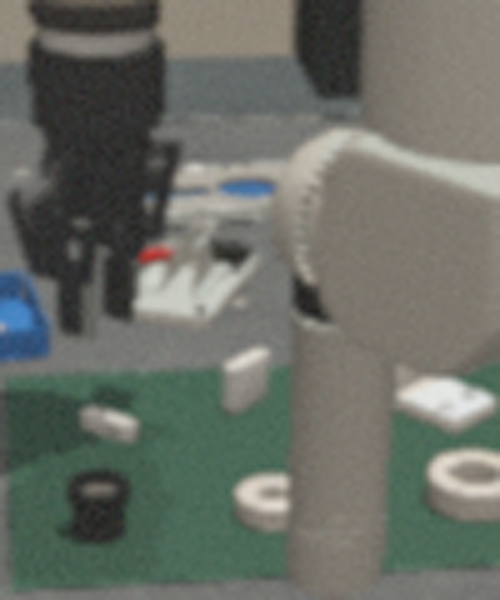

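View pics/b2.png

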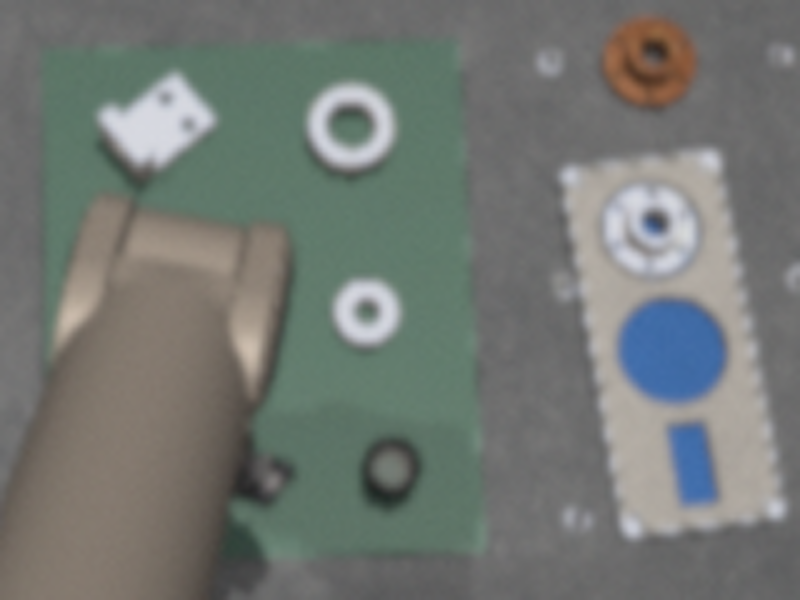

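```bash
python3 -c "
from geo import *
S=load('side','b')
M=np.array([np.cos(np.radians(49.8)),np.sin(np.radians(49.8)),0])
for z in (64,68.6,72,76):
  for s in (-17-7,0,17+7): print(z,s,proj(S,np.array([436.4,-54.5,z])+M*s))
"
```

```text
64 -24 [284.41696624 189.67624024]
64 0 [289.42654114 186.90381571]
64 24 [294.27847257 184.21863504]
68.6 -24 [284.38063594 188.22352432]
68.6 0 [289.39933306 185.46963561]
68.6 24 [294.25983465 182.80255288]
72 -24 [284.35370209 187.14653824]
72 0 [289.37916305 184.40644254]
72 24 [294.24601855 181.75282529]
76 -24 [284.32192665 185.87595445]
76 0 [289.35536835 183.1521873 ]
76 24 [294.22972032 180.51450903]
```

Request:
arm_command(
  deltas=[
    [40,[0.0015,-0.001,-0.013],[0,0,0]],
    [40,[0.0015,-0.001,-0.013],[0,0,0]],
    [40,[0,0,-0.013],[0,0,0]],
    [40,[0,0,-0.013],[0,0,0]],
    [40,[0,0,-0.003],[0,0,0]],
    [40,[0,0,0],[0,0,0]],
    [40,[0,0,0],[0,0,0]],
  ],
)

```text
time_s: 2.9
position: [443.1, -56.4, 16.7]
tool_rot: [-1.5, 0.548, -0.549]
contact_force: [0.5, -0.3, 0.8]
width: 34.2
```

```bash
python3 st.py
```

```text
pos [443.1 -56.4  16.7] jaw 49.8 down [ 0.001  0.    -1.   ] F [ 0.5 -0.3  0.8] w 34.2 t 2.9 q [-0.35  0.38  0.44  2.21 -0.28  0.6   1.17]
```

Request:
arm_command(
  deltas=[
    [40,[-0.002,0,-0.002],[0,0,0]],
    [40,[-0.0015,0,-0.003],[0,0,0]],
    [40,[0,0,-0.003],[0,0,0]],
    [40,[0,0,0],[0,0,0]],
    [40,[0,0,0],[0,0,0]],
  ],
)

```text
time_s: 3.4
position: [439.2, -56.3, 8.3]
tool_rot: [-1.5, 0.549, -0.549]
contact_force: [0.4, -0.8, 0.2]
width: 33.9
```

Now close on it.

Request:
arm_command(
  deltas=[
    [0,[0,0,0],[0,0,0]],
    [0,[0,0,0],[0,0,0]],
    [0,[0,0,0],[0,0,0]],
    [0,[0,0,0],[0,0,0]],
    [0,[0,0,0],[0,0,0]],
    [0,[0,0,0],[0,0,0]],
    [0,[0,0,0],[0,0,0]],
    [0,[0,0,0],[0,0,0]],
  ],
  newtons=40,
)

```text
time_s: 4.2
position: [439.3, -56.3, 8.5]
tool_rot: [-1.5, 0.548, -0.549]
contact_force: [-1.0, 0.5, 5.8]
width: 7.4
```

```bash
python3 st.py; python3 look.py c side; python3 -c "
from geo import *
crop('side','c',250,150,350,240,6,'c1')"
```

```text
pos [439.3 -56.3   8.5] jaw 49.8 down [ 0.  0. -1.] F [-1.   0.5  5.8] w 7.4 t 4.2 q [-0.34  0.39  0.43  2.22 -0.29  0.58  1.18]
side [[388.9, 0.0, 316.8], [0.0, 388.9, 193.6], [0.0, 0.0, 1.0]] [  385.7 -1098.8   529.3] [-2.005, 0.112, -0.089]
```

View pics/c1.png

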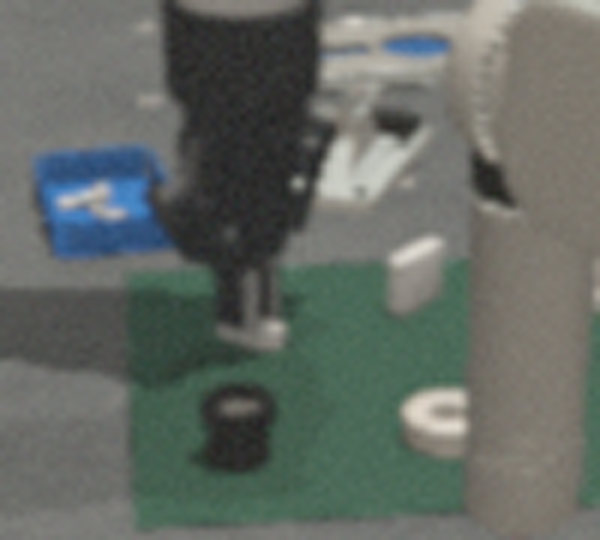

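Request:
arm_command(
  deltas=[
    [0,[0,0,0.008],[0,0,0]],
    [0,[0,0,0.015],[0,0,0]],
    [0,[0,0,0.025],[0,0,0]],
    [0,[0,0,0.035],[0,0,0]],
    [0,[0,0.015,0.035],[0,0,4]],
    [0,[0.005,0.03,0.02],[0,0,6]],
    [0,[0.01,0.04,0],[0,0,6]],
    [0,[0.01,0.04,0],[0,0,6]],
    [0,[0.01,0.04,0],[0,0,6]],
    [0,[0.01,0.04,0],[0,0,6]],
  ],
)

```text
time_s: 5.25
position: [484.1, 150.2, 146.6]
tool_rot: [-1.569, 0.081, -0.081]
contact_force: [0.4, -1.0, -0.2]
width: 7.3
```

```bash
python3 st.py
```

```text
pos [484.1 150.2 146.6] jaw 84.1 down [ 0.  0. -1.] F [ 0.4 -1.  -0.2] w 7.3 t 5.25 q [-0.66  0.24  0.32  1.98 -0.09  0.94  1.17]
```

Request:
arm_command(
  deltas=[
    [0,[0.007,0.04,0],[0,0,4]],
    [0,[0.007,0.04,0],[0,0,4]],
    [0,[0.007,0.04,0],[0,0,4]],
    [0,[0.007,0.04,0],[0,0,1.5]],
    [0,[0.006,0.02,-0.015],[0,0,0]],
    [0,[0,0.009,-0.025],[0,0,0]],
    [0,[0,0,-0.03],[0,0,0]],
    [0,[0,0,-0.02],[0,0,0]],
    [0,[0,0,0],[0,0,0]],
    [0,[0,0,0],[0,0,0]],
  ],
)

```text
time_s: 6.25
position: [518.2, 337.5, 56.6]
tool_rot: [-1.569, -0.1, 0.1]
contact_force: [1.1, -0.2, 0.4]
width: 7.6
```

```bash
python3 st.py;python3 look.py d side top; python3 -c "
from geo import *
crop('side','d',240,100,400,220,5,'d1')
crop('top','d',140,140,300,260,5,'d2')"
```

```text
pos [518.2 337.5  56.6] jaw 97.3 down [-0. -0. -1.] F [ 1.1 -0.2  0.4] w 7.6 t 6.25 q [-0.79  0.53  0.19  1.78 -0.13  0.85  1.16]
side [[388.9, 0.0, 316.8], [0.0, 388.9, 193.6], [0.0, 0.0, 1.0]] [  385.7 -1098.8   529.3] [-2.005, 0.112, -0.089]
top [[449.6, 0.0, 323.6], [0.0, 449.6, 202.0], [0.0, 0.0, 1.0]] [ 227.7  -61.8 1328.4] [-2.076, 2.128, -0.231]
```

View pics/d1.png

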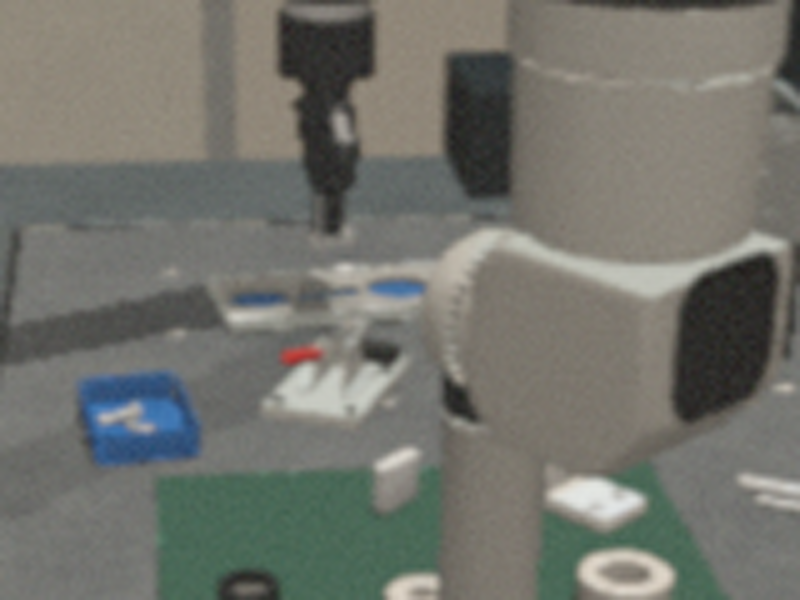

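View pics/d2.png

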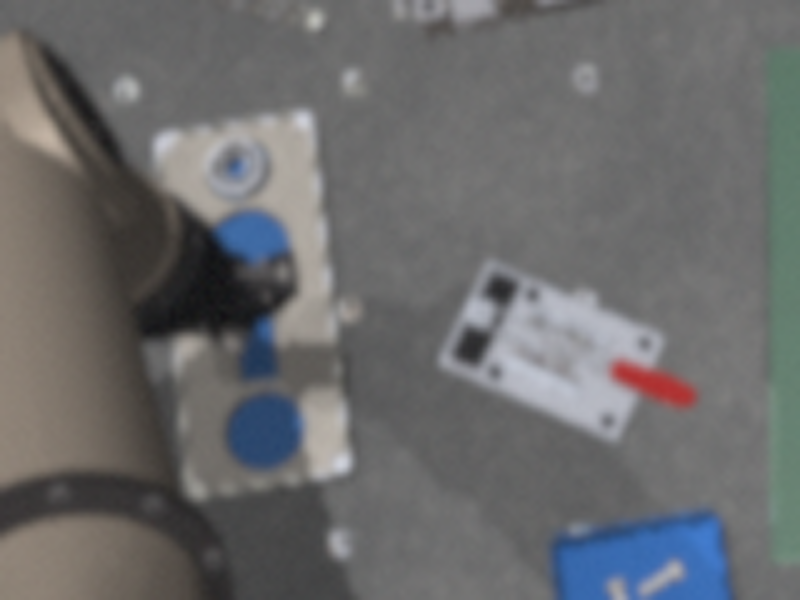

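Request:
arm_command(
  deltas=[
    [0,[0,0.0015,-0.012],[0,0,0]],
    [0,[0,0,-0.012],[0,0,0]],
    [0,[0,0,-0.01],[0,0,0]],
    [0,[0,0,-0.006],[0,0,0]],
    [0,[0,0,0],[0,0,0]],
    [0,[0,0,0],[0,0,0]],
    [0,[0,0,0],[0,0,0]],
  ],
)

```text
time_s: 7.05
position: [518.6, 339.4, 16.7]
tool_rot: [-1.568, -0.101, 0.1]
contact_force: [-0.5, 0.1, 0.5]
width: 7.5
```

```bash
python3 st.py
```

```text
pos [518.6 339.4  16.7] jaw 97.3 down [ 0.001  0.001 -1.   ] F [-0.5  0.1  0.5] w 7.5 t 7.05 q [-0.78  0.58  0.18  1.8  -0.14  0.77  1.17]
```

Request:
arm_command(
  deltas=[
    [0,[0,0,-0.0015],[0,0,0]],
    [0,[0,0,-0.001],[0,0,0]],
    [0,[0,0,-0.001],[0,0,0]],
    [0,[0,0,-0.0005],[0,0,0]],
    [0,[0,0,0],[0,0,0]],
    [0,[0,0,0],[0,0,0]],
  ],
)

```text
time_s: 7.65
position: [518.2, 339.2, 12.6]
tool_rot: [-1.568, -0.1, 0.101]
contact_force: [-0.7, -0.2, 3.0]
width: 7.3
```

Request:
arm_command(
  deltas=[
    [0,[0,0,-0.0004],[0,0,0]],
    [0,[0,0,0],[0,0,0]],
    [15,[0,0,0],[0,0,0]],
    [25,[0,0,0],[0,0,0]],
    [35,[0,0,0],[0,0,0]],
    [35,[0,0,0],[0,0,0]],
    [35,[0,0,0.01],[0,0,0]],
    [35,[0,0,0.03],[0,0,0]],
    [35,[0,0,0.04],[0,0,0]],
    [35,[0,0,0.04],[0,0,0]],
  ],
)

```text
time_s: 8.65
position: [517.7, 338.9, 133.3]
tool_rot: [-1.569, -0.1, 0.101]
contact_force: [1.1, -0.4, 0.4]
width: 30.0
```

```bash
python3 st.py
```

```text
pos [517.7 338.9 133.3] jaw 97.3 down [-0.001 -0.    -1.   ] F [ 1.1 -0.4  0.4] w 30.0 t 8.65 q [-0.81  0.44  0.21  1.72 -0.11  0.99  1.14]
```

Request:
arm_command(
  deltas=[
    [60,[0,-0.045,0.01],[0,0,0]],
    [60,[0,-0.045,0],[0,0,0]],
    [60,[0,-0.045,0],[0,0,0]],
    [60,[0,-0.045,0],[0,0,0]],
    [60,[0,-0.045,0],[0,0,0]],
    [65,[0,-0.045,0],[0,0,0]],
    [65,[0,-0.045,0],[0,0,0]],
    [65,[0.002,-0.045,0],[0,0,0]],
    [65,[0.002,-0.045,-0.02],[0,0,0]],
    [65,[0,-0.045,-0.025],[0,0,0]],
  ],
)

```text
time_s: 9.65
position: [523.7, -111.4, 99.0]
tool_rot: [-1.569, -0.104, 0.097]
contact_force: [0.3, -0.2, -0.3]
width: 55.8
```

Request:
arm_command(
  deltas=[
    [65,[0,-0.03,-0.025],[0,0,0]],
    [65,[0,-0.02,-0.025],[0,0,0]],
    [65,[0,0,0],[0,0,0]],
    [65,[0,0,0],[0,0,0]],
  ],
)

```text
time_s: 10.05
position: [522.1, -159.1, 47.9]
tool_rot: [-1.568, -0.1, 0.1]
contact_force: [0.9, 0.8, 0.1]
width: 55.1
```

```bash
python3 st.py;python3 look.py e side top; python3 -c "
from geo import *
crop('side','e',250,140,370,240,6,'e1')
crop('top','e',140,150,380,260,3,'e2')"
```

```text
pos [ 522.1 -159.1   47.9] jaw 97.3 down [-0.     0.001 -1.   ] F [0.9 0.8 0.1] w 55.1 t 10.05 q [-0.07  0.45  0.36  1.96 -0.23  0.76  2.12]
side [[388.9, 0.0, 316.8], [0.0, 388.9, 193.6], [0.0, 0.0, 1.0]] [  385.7 -1098.8   529.3] [-2.005, 0.112, -0.089]
top [[449.6, 0.0, 323.6], [0.0, 449.6, 202.0], [0.0, 0.0, 1.0]] [ 227.7  -61.8 1328.4] [-2.076, 2.128, -0.231]
```

View pics/e1.png

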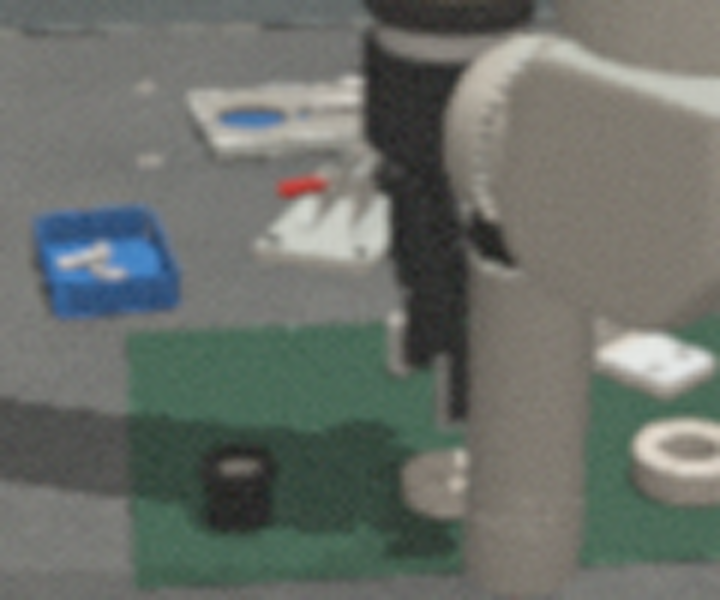

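View pics/e2.png

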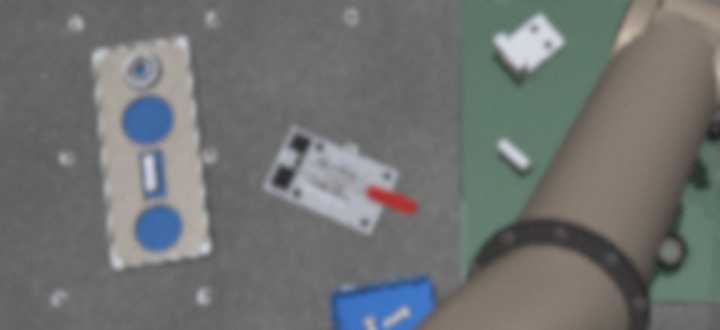

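Request:
arm_command(
  deltas=[
    [65,[0,-0.002,-0.012],[0,0,0]],
    [65,[0,-0.002,-0.012],[0,0,0]],
    [65,[0,0,-0.01],[0,0,0]],
    [65,[0,0,-0.005],[0,0,0]],
    [65,[0,0,0],[0,0,0]],
    [65,[0,0,0],[0,0,0]],
  ],
)

```text
time_s: 10.75
position: [522.2, -163.6, 8.5]
tool_rot: [-1.568, -0.1, 0.101]
contact_force: [0.7, -0.5, 0.6]
width: 55.5
```

Request:
arm_command(
  deltas=[
    [55,[0,0,0],[0,0,0]],
    [45,[0,0,0],[0,0,0]],
    [35,[0,0,0],[0,0,0]],
    [25,[0,0,0],[0,0,0]],
    [25,[0,0,0],[0,0,0]],
    [25,[0,0,0],[0,0,0]],
    [25,[0,0,0],[0,0,0]],
  ],
  newtons=50,
)

```text
time_s: 11.45
position: [522.7, -163.9, 9.5]
tool_rot: [-1.569, -0.101, 0.099]
contact_force: [-0.9, 0.4, 5.3]
width: 35.5
```

```bash
python3 st.py;python3 look.py f side ; python3 -c "
from geo import *
crop('side','f',250,140,370,240,6,'f1')"
```

```text
pos [ 522.7 -163.9    9.5] jaw 97.3 down [ 0.001 -0.    -1.   ] F [-0.9  0.4  5.3] w 35.5 t 11.45 q [-0.04  0.52  0.34  1.98 -0.26  0.69  2.16]
side [[388.9, 0.0, 316.8], [0.0, 388.9, 193.6], [0.0, 0.0, 1.0]] [  385.7 -1098.8   529.3] [-2.005, 0.112, -0.089]
```

View pics/f1.png

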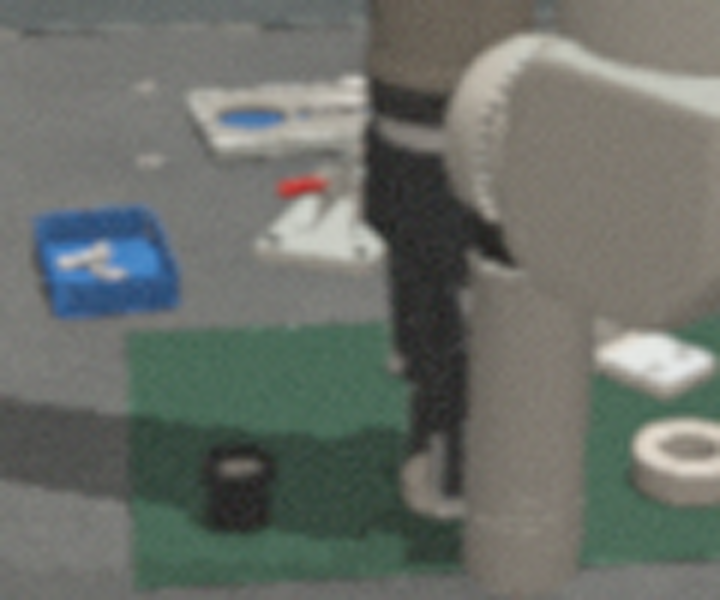

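Request:
arm_command(
  deltas=[
    [25,[0,0,0.005],[0,0,0]],
    [25,[0,0,0.01],[0,0,0]],
    [25,[0,0,0.01],[0,0,0]],
    [25,[-0.02,0,0.01],[0,0,0]],
    [25,[-0.03,0,0.0],[0,0,0]],
    [25,[0,0,0],[0,0,0]],
    [25,[0,0,0],[0,0,0]],
  ],
)

```text
time_s: 12.2
position: [472.2, -163.6, 44.4]
tool_rot: [-1.568, -0.101, 0.099]
contact_force: [-0.1, -0.7, -0.2]
width: 35.3
```

```bash
python3 st.py;python3 look.py g side ; python3 -c "
from geo import *
crop('side','g',260,150,340,230,8,'g1')"
```

```text
pos [ 472.2 -163.6   44.4] jaw 97.3 down [ 0.001  0.    -1.   ] F [-0.1 -0.7 -0.2] w 35.3 t 12.2 q [-0.07  0.39  0.38  2.08 -0.22  0.71  2.15]
side [[388.9, 0.0, 316.8], [0.0, 388.9, 193.6], [0.0, 0.0, 1.0]] [  385.7 -1098.8   529.3] [-2.005, 0.112, -0.089]
```

View pics/g1.png

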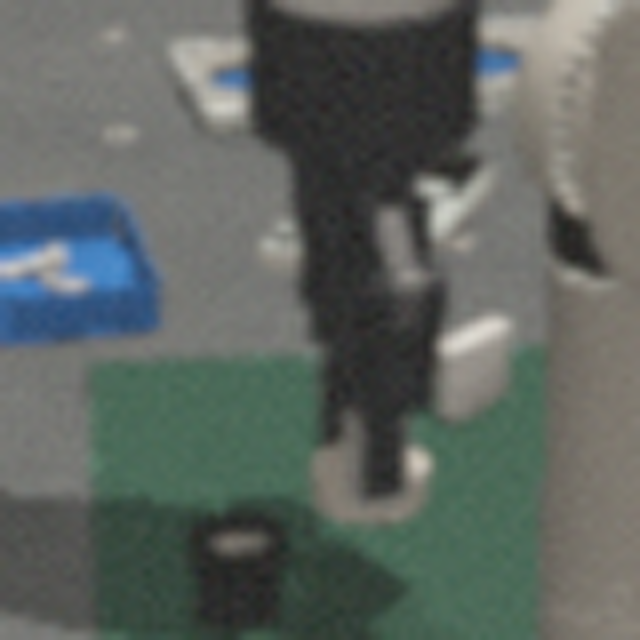

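```bash
python3 -c "
from geo import *
S=load('side','g')
for z in (34,36,38,40): print(z,proj(S,(472.2,-163.6-19.5,z)),'left',proj(S,(472.2-19.5,-163.6,z)),'right',proj(S,(472.2+19.5,-163.6,z)))
"
```

```text
34 [305.68633613 216.06472083] left [297.87351934 213.00604945] right [312.12534171 212.36273914]
36 [305.68657968 215.4062563 ] left [297.8675163 212.3546843] right [312.13070451 211.71358309]
38 [305.68682363 214.74672309] left [297.86150365 211.70227733] right [312.13607586 211.0633931 ]
40 [305.68706797 214.08611861] left [297.85548138 211.04882605] right [312.14145576 210.41216669]
```

Request:
arm_command(
  deltas=[
    [25,[0,0.01,0.02],[0,0,0]],
    [25,[0,0.025,0.03],[0,0,0]],
    [25,[0,0.04,0.03],[0,0,0]],
    [25,[0.01,0.045,0.02],[0,0,0]],
    [25,[0.01,0.045,0],[0,0,0]],
    [25,[0.01,0.045,0],[0,0,0]],
    [25,[0.01,0.045,0],[0,0,0]],
    [25,[0.01,0.045,0],[0,0,0]],
    [25,[0.01,0.045,0],[0,0,0]],
    [25,[0.01,0.045,0],[0,0,0]],
  ],
)

```text
time_s: 13.25
position: [543.2, 229.1, 144.0]
tool_rot: [-1.568, -0.102, 0.1]
contact_force: [0.5, -0.3, -0.7]
width: 35.4
```

Request:
arm_command(
  deltas=[
    [25,[0.01,0.04,0],[0,0,0]],
    [25,[0.01,0.04,0],[0,0,0]],
    [25,[0.01,0.03,-0.01],[0,0,0]],
    [25,[0.003,0.01,-0.025],[0,0,0]],
    [25,[0,0,-0.025],[0,0,0]],
    [25,[0,0,-0.025],[0,0,0]],
    [25,[0,0,0],[0,0,0]],
    [25,[0,0,0],[0,0,0]],
  ],
)

```text
time_s: 14.05
position: [575.5, 346.8, 58.6]
tool_rot: [-1.568, -0.101, 0.101]
contact_force: [-0.5, -0.2, -1.1]
width: 35.3
```

```bash
python3 st.py
```

```text
pos [575.5 346.8  58.6] jaw 97.4 down [-0.  0. -1.] F [-0.5 -0.2 -1.1] w 35.3 t 14.05 q [-0.74  0.61  0.19  1.64 -0.14  0.91  1.2 ]
```

Request:
arm_command(
  deltas=[
    [25,[0,0,-0.012],[0,0,0]],
    [25,[0,0,-0.012],[0,0,0]],
    [25,[0,0,-0.01],[0,0,0]],
    [25,[0,0,-0.006],[0,0,0]],
    [25,[0,0,-0.002],[0,0,0]],
    [25,[0,0,0],[0,0,0]],
    [25,[0,0,0],[0,0,0]],
  ],
)

```text
time_s: 14.75
position: [575.5, 346.4, 16.9]
tool_rot: [-1.568, -0.101, 0.1]
contact_force: [-0.1, 0.3, -0.6]
width: 35.1
```

Request:
arm_command(
  deltas=[
    [25,[0,0,-0.0015],[0,0,0]],
    [25,[0,0,-0.001],[0,0,0]],
    [25,[0,0,0],[0,0,0]],
    [25,[0,0,0],[0,0,0]],
  ],
)

```text
time_s: 15.15
position: [575.2, 346.3, 14.1]
tool_rot: [-1.568, -0.101, 0.1]
contact_force: [-0.1, 0.8, -1.0]
width: 35.4
```

Request:
arm_command(
  deltas=[
    [25,[0,0,-0.0007],[0,0,0]],
    [25,[0,0,-0.0005],[0,0,0]],
    [25,[0,0,0],[0,0,0]],
    [25,[0,0,0],[0,0,0]],
  ],
)

```text
time_s: 15.55
position: [575.3, 346.4, 13.6]
tool_rot: [-1.568, -0.101, 0.1]
contact_force: [-1.7, -0.8, 5.8]
width: 35.0
```

Contact (5.8 N up). Release, lift.

Request:
arm_command(
  deltas=[
    [48,[0,0,0],[0,0,0]],
    [55,[0,0,0],[0,0,0]],
    [60,[0,0,0],[0,0,0]],
    [60,[0,0,0],[0,0,0]],
    [60,[0,0,0],[0,0,0]],
    [60,[0,0,0.015],[0,0,0]],
    [60,[0,0,0.03],[0,0,0]],
    [60,[0,0,0.04],[0,0,0]],
    [60,[0,-0.02,0.04],[0,0,0]],
    [60,[-0.01,-0.045,0.01],[0,0,0]],
  ],
)

```text
time_s: 16.55
position: [568.5, 287.1, 154.5]
tool_rot: [-1.56, -0.114, 0.096]
contact_force: [2.4, -1.0, 0.7]
width: 51.3
```

```bash
python3 st.py
```

```text
pos [568.5 287.1 154.5] jaw 97.7 down [ 0.011  0.009 -1.   ] F [ 2.4 -1.   0.7] w 51.3 t 16.55 q [-0.7   0.44  0.22  1.67 -0.11  1.03  1.26]
```

Request:
arm_command(
  deltas=[
    [60,[-0.014,-0.045,0],[0,0,0]],
    [60,[-0.014,-0.045,0],[0,0,0]],
    [60,[-0.014,-0.045,0],[0,0,0]],
    [60,[-0.014,-0.045,0],[0,0,0]],
    [60,[-0.014,-0.045,0],[0,0,0]],
    [60,[-0.014,-0.045,0],[0,0,0]],
    [60,[-0.014,-0.045,0],[0,0,0]],
    [60,[-0.014,-0.045,0],[0,0,0]],
    [60,[-0.014,-0.045,0],[0,0,0]],
    [60,[-0.013,-0.045,-0.015],[0,0,0]],
  ],
)

```text
time_s: 17.55
position: [427.4, -171.0, 135.5]
tool_rot: [-1.569, -0.106, 0.095]
contact_force: [1.2, -0.8, 0.7]
width: 50.9
```

Request:
arm_command(
  deltas=[
    [60,[0,-0.005,-0.03],[0,0,0]],
    [60,[0,0,-0.03],[0,0,0]],
    [60,[0,0,-0.01],[0,0,0]],
    [60,[0,0,0],[0,0,0]],
    [60,[0,0,0],[0,0,0]],
  ],
)

```text
time_s: 18.05
position: [427.2, -173.7, 64.0]
tool_rot: [-1.569, -0.103, 0.1]
contact_force: [0.7, -0.2, 0.2]
width: 51.0
```

```bash
python3 st.py;python3 look.py h side top; python3 -c "
from geo import *
crop('side','h',240,140,340,240,6,'h1')
crop('top','h',140,150,380,260,3,'h2')"
```

```text
pos [ 427.2 -173.7   64. ] jaw 97.4 down [ 0.002 -0.    -1.   ] F [ 0.7 -0.2  0.2] w 51.0 t 18.05 q [-0.09  0.3   0.45  2.15 -0.2   0.72  2.19]
side [[388.9, 0.0, 316.8], [0.0, 388.9, 193.6], [0.0, 0.0, 1.0]] [  385.7 -1098.8   529.3] [-2.005, 0.112, -0.089]
top [[449.6, 0.0, 323.6], [0.0, 449.6, 202.0], [0.0, 0.0, 1.0]] [ 227.7  -61.8 1328.4] [-2.076, 2.128, -0.231]
```

View pics/h1.png

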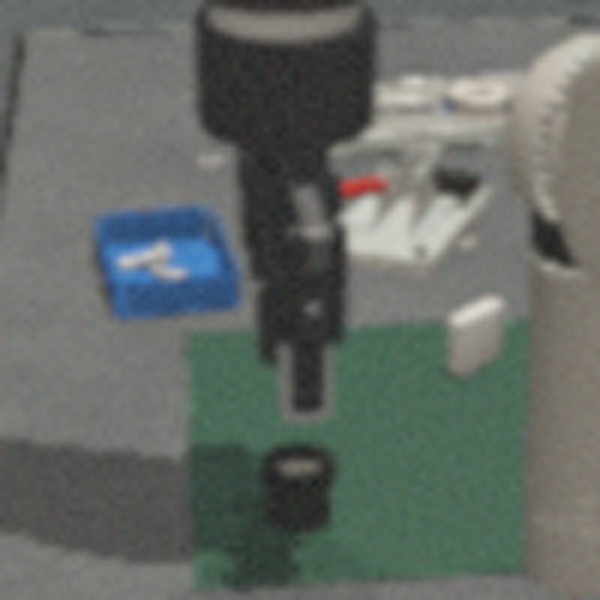

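View pics/h2.png

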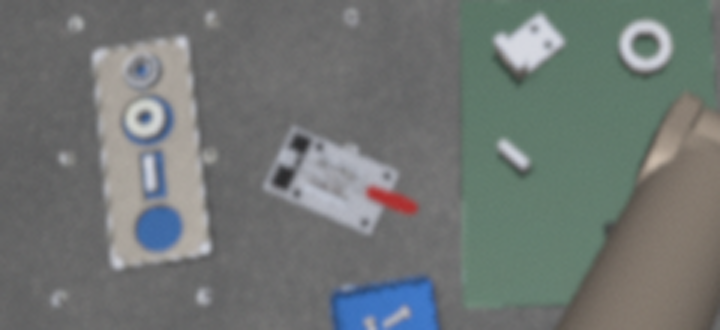

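Request:
arm_command(
  deltas=[
    [60,[-0.002,0,-0.012],[0,0,0]],
    [60,[0,0,-0.012],[0,0,0]],
    [60,[0,0,-0.012],[0,0,0]],
    [60,[0,0,-0.008],[0,0,0]],
    [60,[0,0,-0.003],[0,0,0]],
    [60,[0,0,0],[0,0,0]],
    [60,[0,0,0],[0,0,0]],
  ],
)

```text
time_s: 18.85
position: [424.3, -173.9, 15.9]
tool_rot: [-1.569, -0.1, 0.1]
contact_force: [-0.5, -0.6, -0.4]
width: 51.3
```

Request:
arm_command(
  deltas=[
    [50,[0,0,0],[0,0,0]],
    [42,[0,0,0],[0,0,0]],
    [35,[0,0,0],[0,0,0]],
    [28,[0,0,0],[0,0,0]],
    [22,[0,0,0],[0,0,0]],
    [22,[0,0,0],[0,0,0]],
    [22,[0,0,0],[0,0,0]],
  ],
  newtons=30,
)

```text
time_s: 19.55
position: [424.5, -173.9, 16.4]
tool_rot: [-1.568, -0.101, 0.1]
contact_force: [-1.5, 0.2, 6.1]
width: 32.0
```

```bash
python3 st.py
```

```text
pos [ 424.5 -173.9   16.4] jaw 97.3 down [ 0.001  0.    -1.   ] F [-1.5  0.2  6.1] w 32.0 t 19.55 q [-0.05  0.39  0.41  2.18 -0.27  0.61  2.25]
```

Request:
arm_command(
  deltas=[
    [22,[0,0,0.005],[0,0,0]],
    [22,[0,0,0.015],[0,0,0]],
    [22,[0,0,0.025],[0,0,0]],
    [22,[0,0.01,0.035],[0,0,0]],
    [22,[0,0.02,0.035],[0,0,0]],
    [22,[0.004,0.035,0.02],[0,0,0]],
    [22,[0.005,0.045,0],[0,0,0]],
    [22,[0.005,0.045,0],[0,0,0]],
    [22,[0.005,0.045,0],[0,0,0]],
    [22,[0.005,0.045,0],[0,0,0]],
  ],
)

```text
time_s: 20.55
position: [447.9, 73.0, 151.2]
tool_rot: [-1.568, -0.101, 0.1]
contact_force: [0.9, 0.0, 0.8]
width: 31.8
```

```bash
python3 st.py
```

```text
pos [447.9  73.  151.2] jaw 97.3 down [ 0.001  0.    -1.   ] F [0.9 0.  0.8] w 31.8 t 20.55 q [-0.53  0.14  0.3   2.09 -0.05  0.93  1.49]
```

Request:
arm_command(
  deltas=[
    [22,[0.003,0.045,0],[0,0,0]],
    [22,[0.003,0.045,0],[0,0,0]],
    [22,[0.003,0.045,0],[0,0,0]],
    [22,[0.003,0.045,0],[0,0,0]],
    [22,[0.003,0.04,0],[0,0,0]],
    [22,[0.001,0.025,-0.015],[0,0,0]],
    [22,[0,0.012,-0.025],[0,0,0]],
    [22,[0,0,-0.03],[0,0,0]],
    [22,[0,0,-0.02],[0,0,0]],
    [22,[0,0,0],[0,0,0]],
  ],
)

```text
time_s: 21.55
position: [461.6, 326.6, 57.8]
tool_rot: [-1.573, -0.097, 0.105]
contact_force: [-0.3, 0.2, 0.9]
width: 31.9
```

Request:
arm_command(
  deltas=[
    [22,[0,0,-0.012],[0,0,0]],
    [22,[0,0,-0.01],[0,0,0]],
    [22,[0,0,-0.008],[0,0,0]],
    [22,[0,0,0],[0,0,0]],
    [22,[0,0,0],[0,0,0]],
  ],
)

```text
time_s: 22.05
position: [464.3, 328.3, 31.0]
tool_rot: [-1.568, -0.101, 0.1]
contact_force: [0.5, -0.5, -0.2]
width: 31.7
```

```bash
python3 st.py
```

```text
pos [464.3 328.3  31. ] jaw 97.3 down [ 0.  0. -1.] F [ 0.5 -0.5 -0.2] w 31.7 t 22.05 q [-0.79  0.49  0.13  1.91 -0.09  0.74  1.09]
```

Request:
arm_command(
  deltas=[
    [22,[0,0.0035,-0.003],[0,0,0]],
    [22,[0,0,-0.003],[0,0,0]],
    [22,[0,0,-0.002],[0,0,0]],
    [22,[0,0,-0.001],[0,0,0]],
    [22,[0,0,-0.0005],[0,0,0]],
    [22,[0,0,0],[0,0,0]],
    [22,[0,0,0],[0,0,0]],
  ],
)

```text
time_s: 22.75
position: [464.2, 331.7, 21.4]
tool_rot: [-1.568, -0.101, 0.1]
contact_force: [0.5, 0.4, 0.0]
width: 32.1
```

Request:
arm_command(
  deltas=[
    [22,[0,0,-0.0006],[0,0,0]],
    [22,[0,0,-0.0006],[0,0,0]],
    [22,[0,0,0],[0,0,0]],
    [22,[0,0,0],[0,0,0]],
  ],
)

```text
time_s: 23.15
position: [464.2, 331.8, 20.5]
tool_rot: [-1.568, -0.101, 0.1]
contact_force: [-0.4, -0.2, 2.8]
width: 32.2
```

Request:
arm_command(
  deltas=[
    [22,[0,0,-0.0004],[0,0,0]],
    [22,[0,0,0],[0,0,0]],
    [42,[0,0,0],[0,0,0]],
    [50,[0,0,0],[0,0,0]],
    [55,[0,0,0],[0,0,0]],
    [55,[0,0,0],[0,0,0]],
    [55,[0,0,0.015],[0,0,0]],
    [55,[0,0,0.03],[0,0,0]],
    [55,[0,0,0.04],[0,0,0]],
    [55,[0,0,0.04],[0,0,0]],
  ],
)

```text
time_s: 24.15
position: [464.0, 331.5, 146.9]
tool_rot: [-1.568, -0.1, 0.1]
contact_force: [0.5, 0.8, 0.9]
width: 47.0
```

```bash
python3 st.py
```

```text
pos [464.  331.5 146.9] jaw 97.3 down [ 0.  0. -1.] F [0.5 0.8 0.9] w 47.0 t 24.15 q [-0.82  0.34  0.15  1.83 -0.06  0.98  1.06]
```

Request:
arm_command(
  deltas=[
    [40,[0.006,-0.045,0],[0,0,5]],
    [40,[0.006,-0.045,0],[0,0,5]],
    [40,[0.008,-0.045,0],[0,0,5]],
    [40,[0.008,-0.045,0],[0,0,5]],
    [40,[0.008,-0.045,0],[0,0,5]],
    [40,[0.008,-0.045,0],[0,0,5]],
    [40,[0.008,-0.04,0],[0,0,5]],
    [40,[0.008,-0.03,-0.01],[0,0,5]],
    [40,[0.002,-0.014,-0.025],[0,0,0]],
    [40,[0,0,-0.025],[0,0,0]],
  ],
)

```text
time_s: 25.15
position: [527.4, -25.9, 85.9]
tool_rot: [-1.476, -0.644, 0.639]
contact_force: [0.3, 0.4, -1.1]
width: 34.3
```

Request:
arm_command(
  deltas=[
    [40,[0,0,-0.01],[0,0,0]],
    [40,[0,0,0],[0,0,0]],
    [40,[0,0,0],[0,0,0]],
  ],
)

```text
time_s: 25.45
position: [526.9, -21.6, 75.8]
tool_rot: [-1.473, -0.647, 0.645]
contact_force: [0.9, -0.5, 0.8]
width: 34.1
```

```bash
python3 st.py;python3 look.py i side top; python3 -c "
from geo import *
crop('side','i',260,120,380,220,6,'i1')
crop('top','i',140,150,380,260,3,'i2')"
```

```text
pos [526.9 -21.6  75.8] jaw 137.4 down [ 0.001  0.    -1.   ] F [ 0.9 -0.5  0.8] w 34.1 t 25.45 q [-0.21  0.37  0.21  1.99 -0.1   0.8   2.45]
side [[388.9, 0.0, 316.8], [0.0, 388.9, 193.6], [0.0, 0.0, 1.0]] [  385.7 -1098.8   529.3] [-2.005, 0.112, -0.089]
top [[449.6, 0.0, 323.6], [0.0, 449.6, 202.0], [0.0, 0.0, 1.0]] [ 227.7  -61.8 1328.4] [-2.076, 2.128, -0.231]
```

View pics/i1.png

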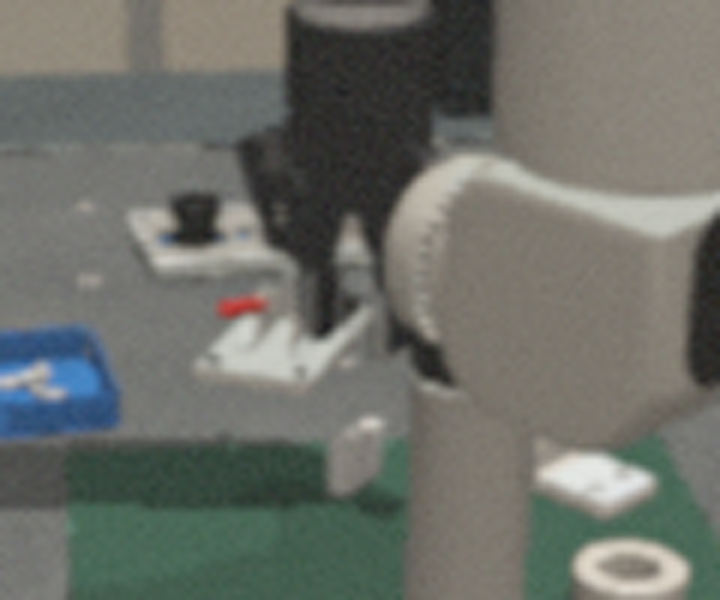

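View pics/i2.png

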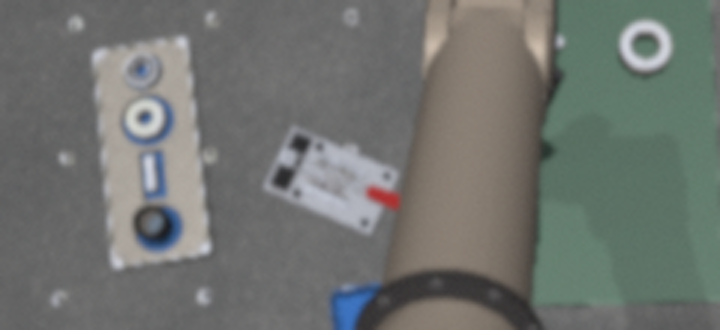

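Request:
arm_command(
  deltas=[
    [40,[-0.001,-0.001,-0.012],[0,0,0]],
    [40,[0,0,-0.015],[0,0,0]],
    [40,[0,0,-0.015],[0,0,0]],
    [40,[0,0,-0.012],[0,0,0]],
    [40,[0,0,-0.008],[0,0,0]],
    [40,[0,0,-0.003],[0,0,0]],
    [40,[0,0,0],[0,0,0]],
    [40,[0,0,0],[0,0,0]],
  ],
)

```text
time_s: 26.35
position: [525.6, -23.3, 10.2]
tool_rot: [-1.473, -0.646, 0.645]
contact_force: [0.2, 0.7, 0.3]
width: 34.2
```

Request:
arm_command(
  deltas=[
    [20,[0,0,0],[0,0,0]],
    [10,[0,0,0],[0,0,0]],
    [0,[0,0,0],[0,0,0]],
    [0,[0,0,0],[0,0,0]],
    [0,[0,0,0],[0,0,0]],
    [0,[0,0,0],[0,0,0]],
    [0,[0,0,0],[0,0,0]],
  ],
  newtons=40,
)

```text
time_s: 27.05
position: [525.7, -23.3, 10.4]
tool_rot: [-1.473, -0.646, 0.645]
contact_force: [-0.6, -1.3, 5.6]
width: 8.4
```

```bash
python3 st.py
```

```text
pos [525.7 -23.3  10.4] jaw 137.3 down [ 0.001  0.    -1.   ] F [-0.6 -1.3  5.6] w 8.4 t 27.05 q [-0.19  0.47  0.18  2.03 -0.13  0.66  2.48]
```

Request:
arm_command(
  deltas=[
    [0,[0,0,0.006],[0,0,0]],
    [0,[0,0,0.015],[0,0,0]],
    [0,[0,0,0.03],[0,0,0]],
    [0,[-0.004,-0.015,0.035],[0,0,-5]],
    [0,[-0.008,-0.03,0.02],[0,0,-6]],
    [0,[-0.012,-0.04,0],[0,0,-6]],
    [0,[-0.012,-0.04,0],[0,0,-6]],
    [0,[-0.012,-0.04,0],[0,0,-6]],
    [0,[-0.012,-0.04,0],[0,0,-6]],
    [0,[-0.012,-0.04,0],[0,0,-6]],
  ],
)

```text
time_s: 28.05
position: [452.1, -269.3, 115.7]
tool_rot: [-1.568, -0.083, 0.084]
contact_force: [0.2, -0.4, -1.1]
width: 7.8
```

```bash
python3 st.py
```

```text
pos [ 452.1 -269.3  115.7] jaw 96.1 down [-0.     0.001 -1.   ] F [ 0.2 -0.4 -1.1] w 7.8 t 28.05 q [ 0.07  0.33  0.47  1.96 -0.19  0.89  2.31]
```

Request:
arm_command(
  deltas=[
    [0,[-0.01,-0.03,0],[0,0,0]],
    [0,[-0.01,-0.03,-0.01],[0,0,0]],
    [0,[-0.005,-0.02,-0.02],[0,0,0]],
    [0,[0,-0.004,-0.02],[0,0,0]],
    [0,[0,0,-0.015],[0,0,0]],
    [0,[0,0,0],[0,0,0]],
    [0,[0,0,0],[0,0,0]],
  ],
)

```text
time_s: 28.75
position: [428.4, -351.3, 50.7]
tool_rot: [-1.568, -0.087, 0.088]
contact_force: [0.3, -0.1, -0.3]
width: 8.2
```

```bash
python3 st.py;python3 look.py j side top; python3 -c "
from geo import *
crop('side','j',240,140,400,260,5,'j1')
crop('top','j',360,140,460,260,5,'j2')"
```

```text
pos [ 428.4 -351.3   50.7] jaw 96.4 down [-0.     0.001 -1.   ] F [ 0.3 -0.1 -0.3] w 8.2 t 28.75 q [ 0.26  0.48  0.44  1.95 -0.28  0.78  2.54]
side [[388.9, 0.0, 316.8], [0.0, 388.9, 193.6], [0.0, 0.0, 1.0]] [  385.7 -1098.8   529.3] [-2.005, 0.112, -0.089]
top [[449.6, 0.0, 323.6], [0.0, 449.6, 202.0], [0.0, 0.0, 1.0]] [ 227.7  -61.8 1328.4] [-2.076, 2.128, -0.231]
```

View pics/j1.png

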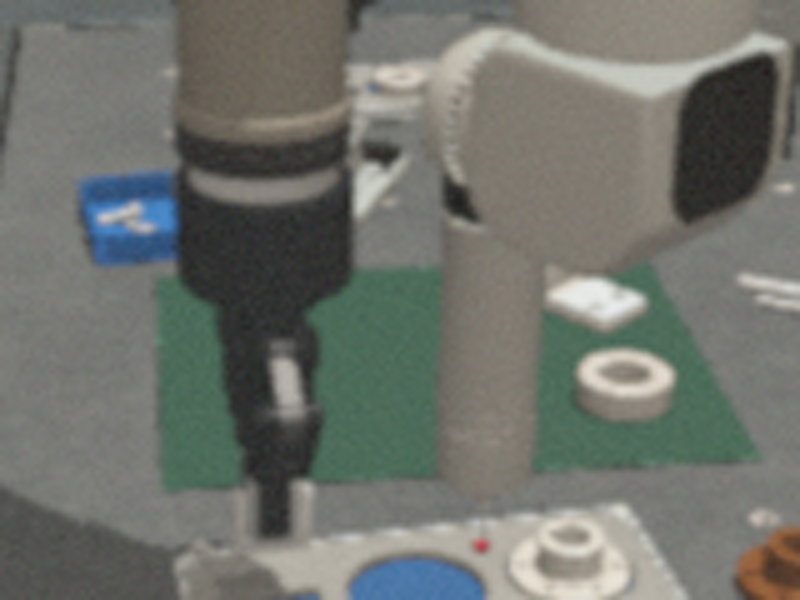

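View pics/j2.png

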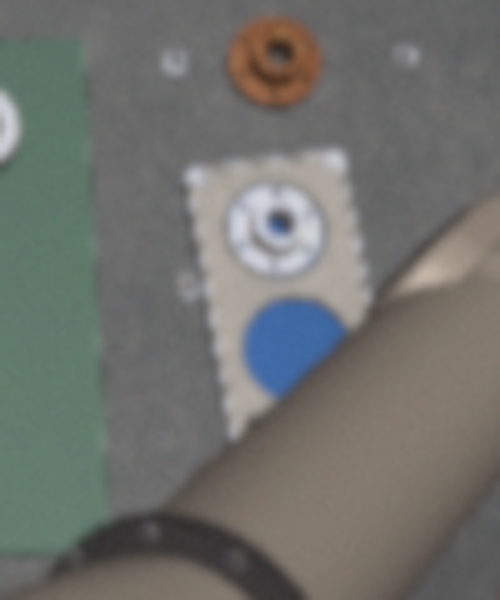

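Request:
arm_command(
  deltas=[
    [0,[-0.0015,-0.002,-0.01],[0,0,0]],
    [0,[0,0,-0.01],[0,0,0]],
    [0,[0,0,-0.008],[0,0,0]],
    [0,[0,0,-0.005],[0,0,0]],
    [0,[0,0,0],[0,0,0]],
    [0,[0,0,0],[0,0,0]],
  ],
)

```text
time_s: 29.45
position: [426.6, -354.3, 17.6]
tool_rot: [-1.569, -0.087, 0.087]
contact_force: [-0.6, 0.3, -1.0]
width: 7.9
```

Request:
arm_command(
  deltas=[
    [0,[0,0,-0.001],[0,0,0]],
    [0,[0,0,-0.001],[0,0,0]],
    [0,[0,0,-0.0005],[0,0,0]],
    [0,[0,0,0],[0,0,0]],
    [0,[0,0,0],[0,0,0]],
  ],
)

```text
time_s: 29.95
position: [426.7, -354.2, 15.3]
tool_rot: [-1.569, -0.087, 0.087]
contact_force: [-0.1, -0.1, -1.2]
width: 8.2
```

Request:
arm_command(
  deltas=[
    [0,[0,0.001,-0.0007],[0,0,0]],
    [0,[0,0,-0.0005],[0,0,0]],
    [0,[0,0,0],[0,0,0]],
    [0,[0,0,0],[0,0,0]],
  ],
)

```text
time_s: 30.35
position: [426.7, -353.2, 14.4]
tool_rot: [-1.569, -0.087, 0.087]
contact_force: [-1.6, 1.7, 5.6]
width: 8.0
```

Contact. Release.

Request:
arm_command(
  deltas=[
    [12,[0,0,0],[0,0,0]],
    [18,[0,0,0],[0,0,0]],
    [25,[0,0,0],[0,0,0]],
    [30,[0,0,0],[0,0,0]],
    [30,[0,0,0],[0,0,0]],
    [30,[0,0,0.01],[0,0,0]],
    [30,[0,0,0.025],[0,0,0]],
    [30,[0,0,0.035],[0,0,0]],
    [30,[0,0,0.035],[0,0,0]],
    [80,[0.01,0.02,0],[0,0,0]],
  ],
)

```text
time_s: 31.35
position: [437.7, -338.9, 125.0]
tool_rot: [-1.577, -0.088, 0.076]
contact_force: [0.7, -0.2, 0.2]
width: 38.7
```

Request:
arm_command(
  deltas=[
    [80,[0.035,0.03,0],[0,0,0]],
    [80,[0.035,0.03,0],[0,0,0]],
    [80,[0.035,0.03,0],[0,0,0]],
    [80,[0.035,0.03,0],[0,0,0]],
    [80,[0.03,0.03,-0.01],[0,0,0]],
    [80,[0.02,0.02,-0.02],[0,0,0]],
    [80,[0.01,0.005,-0.02],[0,0,0]],
    [80,[0,0,0],[0,0,0]],
    [80,[0,0,0],[0,0,0]],
  ],
)

```text
time_s: 32.25
position: [636.0, -159.2, 69.5]
tool_rot: [-1.57, -0.086, 0.087]
contact_force: [0.1, -0.2, 0.3]
width: 68.1
```

```bash
python3 st.py;python3 look.py k side top; python3 -c "
from geo import *
crop('side','k',260,140,420,260,5,'k1')
crop('top','k',300,140,460,260,5,'k2')"
```

```text
pos [ 636.  -159.2   69.5] jaw 96.3 down [-0.001 -0.001 -1.   ] F [ 0.1 -0.2  0.3] w 68.1 t 32.25 q [-0.1   0.59  0.39  1.68 -0.27  0.92  2.08]
side [[388.9, 0.0, 316.8], [0.0, 388.9, 193.6], [0.0, 0.0, 1.0]] [  385.7 -1098.8   529.3] [-2.005, 0.112, -0.089]
top [[449.6, 0.0, 323.6], [0.0, 449.6, 202.0], [0.0, 0.0, 1.0]] [ 227.7  -61.8 1328.4] [-2.076, 2.128, -0.231]
```

View pics/k1.png

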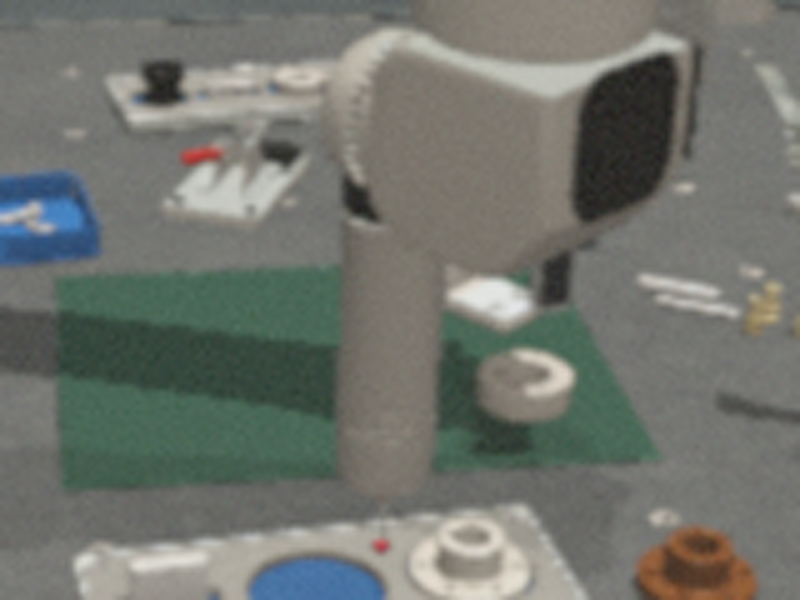

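View pics/k2.png

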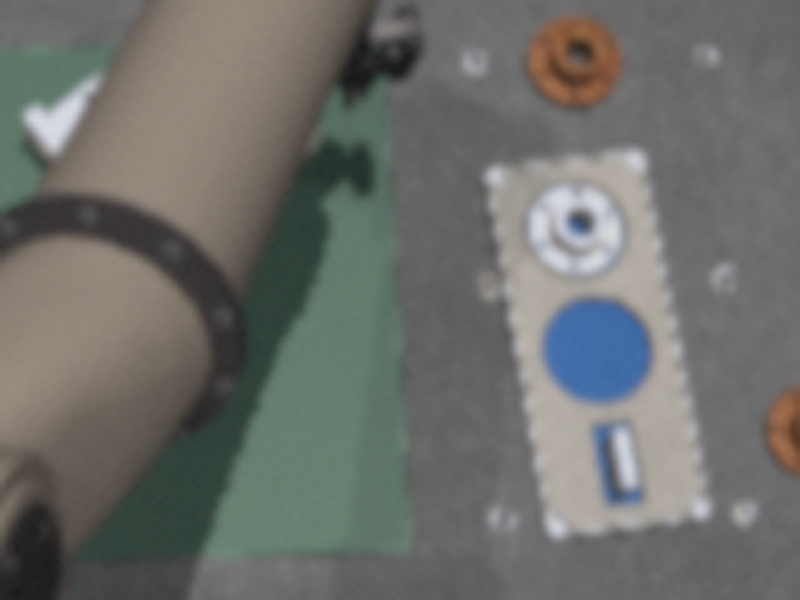

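Request:
arm_command(
  deltas=[
    [80,[0.002,0.001,-0.012],[0,0,0]],
    [80,[0,0,-0.015],[0,0,0]],
    [80,[0,0,-0.012],[0,0,0]],
    [80,[0,0,-0.01],[0,0,0]],
    [80,[0,0,-0.008],[0,0,0]],
    [80,[0,0,-0.004],[0,0,0]],
    [80,[0,0,0],[0,0,0]],
    [80,[0,0,0],[0,0,0]],
  ],
)

```text
time_s: 33.15
position: [638.9, -157.4, 8.3]
tool_rot: [-1.569, -0.087, 0.086]
contact_force: [0.1, 1.1, 0.2]
width: 68.2
```

Request:
arm_command(
  deltas=[
    [70,[0,0,0],[0,0,0]],
    [60,[0,0,0],[0,0,0]],
    [50,[0,0,0],[0,0,0]],
    [42,[0,0,0],[0,0,0]],
    [38,[0,0,0],[0,0,0]],
    [38,[0,0,0],[0,0,0]],
    [38,[0,0,0],[0,0,0]],
  ],
  newtons=55,
)

```text
time_s: 33.85
position: [639.4, -158.1, 9.5]
tool_rot: [-1.57, -0.088, 0.085]
contact_force: [-1.3, -0.9, 5.4]
width: 48.7
```

```bash
python3 st.py
```

```text
pos [ 639.4 -158.1    9.5] jaw 96.3 down [ 0.002 -0.001 -1.   ] F [-1.3 -0.9  5.4] w 48.7 t 33.85 q [-0.08  0.67  0.36  1.7  -0.3   0.82  2.1 ]
```

Request:
arm_command(
  deltas=[
    [38,[0,0,0.005],[0,0,0]],
    [38,[0,0,0.015],[0,0,0]],
    [38,[0,0,0.025],[0,0,0]],
    [38,[-0.01,0,0.03],[0,0,0]],
    [38,[-0.025,-0.02,0.02],[0,0,0]],
    [38,[-0.03,-0.03,0],[0,0,0]],
    [38,[-0.03,-0.035,0],[0,0,0]],
    [38,[-0.03,-0.035,0],[0,0,0]],
    [38,[-0.018,-0.035,0],[0,0,0]],
    [38,[0,-0.025,0],[0,0,0]],
  ],
)

```text
time_s: 34.85
position: [491.2, -340.5, 104.1]
tool_rot: [-1.569, -0.081, 0.084]
contact_force: [0.6, -0.1, -1.8]
width: 48.7
```

```bash
python3 st.py
```

```text
pos [ 491.2 -340.5  104.1] jaw 96.0 down [-0.002 -0.    -1.   ] F [ 0.6 -0.1 -1.8] w 48.7 t 34.85 q [ 0.19  0.47  0.45  1.8  -0.25  0.93  2.42]
```

Request:
arm_command(
  deltas=[
    [38,[0,-0.006,-0.015],[0,0,0]],
    [38,[0,0,-0.02],[0,0,0]],
    [38,[0,0,-0.015],[0,0,0]],
    [38,[0,0,-0.01],[0,0,0]],
    [38,[0,0,0],[0,0,0]],
    [38,[0,0,0],[0,0,0]],
  ],
)

```text
time_s: 35.45
position: [496.1, -342.8, 43.1]
tool_rot: [-1.569, -0.088, 0.087]
contact_force: [-0.1, 0.6, -1.7]
width: 48.7
```

```bash
python3 st.py;python3 look.py l side; python3 -c "
from geo import *
crop('side','l',260,180,400,280,5,'l1')"
```

```text
pos [ 496.1 -342.8   43.1] jaw 96.4 down [ 0.  0. -1.] F [-0.1  0.6 -1.7] w 48.7 t 35.45 q [ 0.22  0.56  0.42  1.83 -0.3   0.82  2.47]
side [[388.9, 0.0, 316.8], [0.0, 388.9, 193.6], [0.0, 0.0, 1.0]] [  385.7 -1098.8   529.3] [-2.005, 0.112, -0.089]
```

View pics/l1.png

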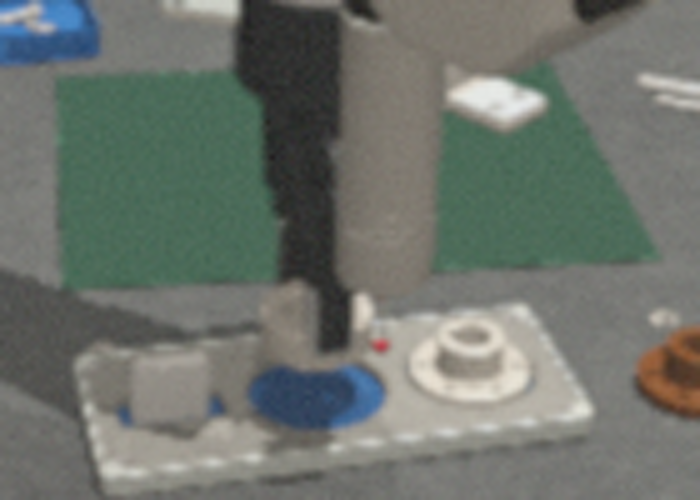

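```bash
python3 -c "
from geo import *
S=load('side','l')
z=lambda p:(p-[260,180])*5+2
print(z(proj(S,(495.9,-345.9,6))),z(proj(S,(496.1,-342.8,43))),z(proj(S,(496.1,-342.8,54))),z(proj(S,(496.1,-368,43))))"
```

```text
[313.46616694 397.01760685] [314.47819202 326.22160525] [314.92313388 305.8515241 ] [321.91422668 356.41015265]
```

Request:
arm_command(
  deltas=[
    [38,[0.0005,-0.003,-0.008],[0,0,0]],
    [38,[0,0,-0.01],[0,0,0]],
    [38,[0,0,-0.006],[0,0,0]],
    [38,[0,0,-0.002],[0,0,0]],
    [38,[0,0,0],[0,0,0]],
    [38,[0,0,0],[0,0,0]],
    [38,[0,0,0],[0,0,0]],
  ],
)

```text
time_s: 36.2
position: [496.4, -346.4, 17.4]
tool_rot: [-1.569, -0.087, 0.086]
contact_force: [-0.9, 0.1, -2.6]
width: 48.8
```

Request:
arm_command(
  deltas=[
    [38,[0,0,-0.0015],[0,0,0]],
    [38,[0,0,-0.001],[0,0,0]],
    [38,[0,0,0],[0,0,0]],
    [38,[0,0,0],[0,0,0]],
  ],
)

```text
time_s: 36.6
position: [496.2, -346.2, 14.6]
tool_rot: [-1.569, -0.087, 0.087]
contact_force: [0.4, -0.4, -1.7]
width: 48.9
```

Request:
arm_command(
  deltas=[
    [38,[0,0,-0.0007],[0,0,0]],
    [38,[0,0,-0.0005],[0,0,0]],
    [38,[0,0,0],[0,0,0]],
    [38,[0,0,0],[0,0,0]],
  ],
)

```text
time_s: 37.0
position: [496.1, -346.3, 13.6]
tool_rot: [-1.569, -0.087, 0.087]
contact_force: [-0.9, 0.7, 1.2]
width: 48.8
```

Request:
arm_command(
  deltas=[
    [38,[0,0,-0.0004],[0,0,0]],
    [38,[0,0,0],[0,0,0]],
    [62,[0,0,0],[0,0,0]],
    [70,[0,0,0],[0,0,0]],
    [75,[0,0,0],[0,0,0]],
    [75,[0,0,0],[0,0,0]],
    [75,[0,0,0],[0,0,0]],
    [75,[0,0,0.015],[0,0,0]],
    [75,[0,0,0.03],[0,0,0]],
    [75,[0,0,0.04],[0,0,0]],
  ],
)

```text
time_s: 38.0
position: [495.1, -345.5, 98.3]
tool_rot: [-1.567, -0.084, 0.089]
contact_force: [0.6, 0.2, -0.4]
width: 63.8
```

Request:
arm_command(
  deltas=[
    [75,[0,0.02,0.04],[0,0,0]],
    [75,[0,0.045,0.03],[0,0,0]],
    [75,[0,0.045,0],[0,0,0]],
    [75,[0,0.045,0],[0,0,0]],
    [75,[0,0.045,0],[0,0,0]],
    [75,[0,0.045,0],[0,0,0]],
    [75,[0,0.045,0],[0,0,0]],
    [75,[0,0.03,0],[0,0,0]],
    [75,[0,0,0],[0,0,0]],
    [75,[0,0,0],[0,0,0]],
  ],
)

```text
time_s: 39.0
position: [496.4, -29.6, 166.6]
tool_rot: [-1.569, -0.089, 0.087]
contact_force: [-1.1, -0.6, -0.5]
width: 64.5
```

```bash
python3 st.py;python3 look.py n side top; python3 -c "
from geo import *
crop('side','n',240,130,400,270,5,'n1')
crop('top','n',400,150,450,260,5,'n2a');crop('top','n',150,150,230,260,5,'n2b')
a=cv2.imread('pics/n2a.png');b=cv2.imread('pics/n2b.png');cv2.imwrite('pics/n2.png',np.hstack([b,a]))"
```

```text
pos [496.4 -29.6 166.6] jaw 96.4 down [ 0.001 -0.    -1.   ] F [-1.1 -0.6 -0.5] w 64.5 t 39.0 q [-0.35  0.2   0.37  1.98 -0.09  0.98  1.74]
side [[388.9, 0.0, 316.8], [0.0, 388.9, 193.6], [0.0, 0.0, 1.0]] [  385.7 -1098.8   529.3] [-2.005, 0.112, -0.089]
top [[449.6, 0.0, 323.6], [0.0, 449.6, 202.0], [0.0, 0.0, 1.0]] [ 227.7  -61.8 1328.4] [-2.076, 2.128, -0.231]
```

View pics/n1.png

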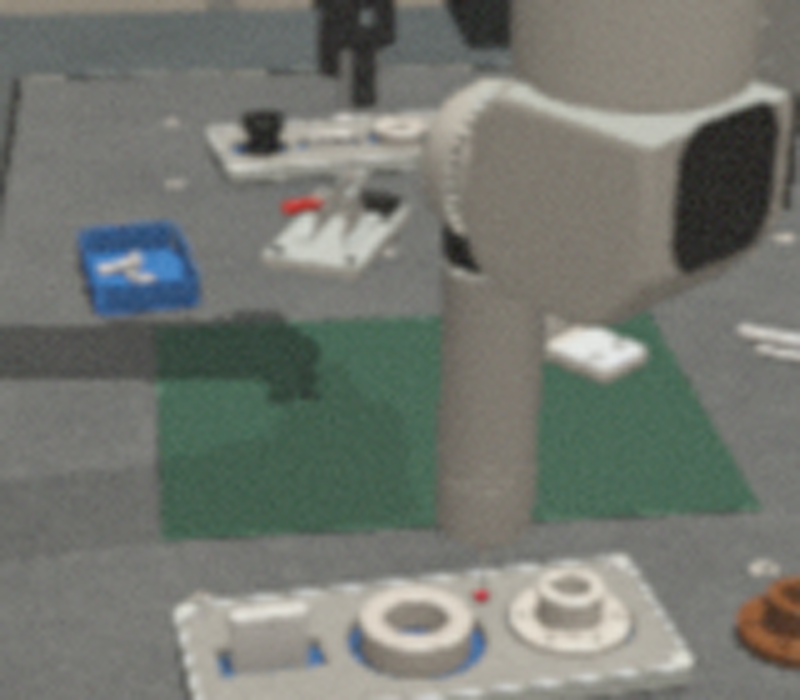

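View pics/n2.png

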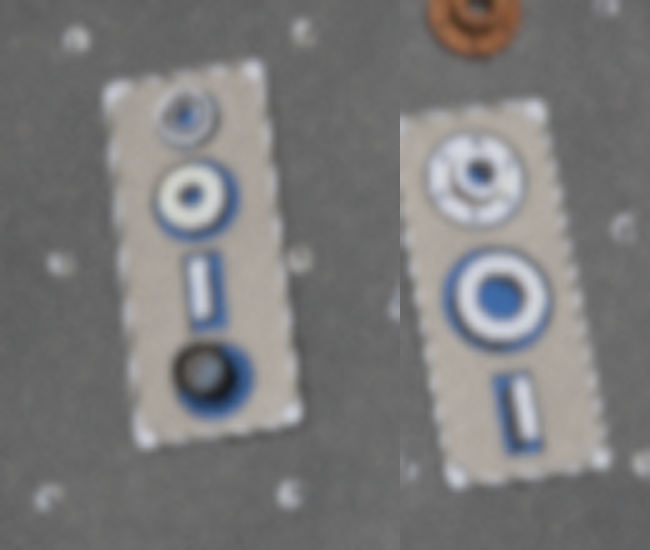

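```bash
sed "s/'a'/'n'/g" m.py | sed '/^# white/,$d' > m2.py; cat >> m2.py <<'E'
A=load('top','a')
nests=dict(loupe=(463.8,331.9),low=(518.1,339.4),small=(575.1,347.3),tall=(426.8,-353.2),large=(495.9,-345.9))
ang=dict(loupe=7.7,low=7.7,small=7.7,tall=6.2,large=6.2)
top=dict(loupe=36,low=18,small=20,tall=36,large=24)
for n,(x,y) in nests.items():
    h=top[n];u,v=proj(T,(x,y,h)); r={'large':13,'small':11,'loupe':10,'low':9,'tall':9}[n]
    roi=(u-r,v-r,u+r,v+r)
    m=(R_<75)&(B<85) if n=='loupe' else (B>175)
    for c in comps(m,roi,10):
        w=world(c,h);rc,wh,a=cv2.minAreaRect(w)
        e=np.array(rc)-[x,y];t=np.radians(ang[n]);Rr=np.array([[np.cos(t),np.sin(t)],[-np.sin(t),np.cos(t)]])
        print(n,'centre',np.round(rc,1),'size',np.round(wh,1),'offset in tray',(Rr@e).round(1))
E
python3 m2.py
```

```text
loupe centre [462.2 328.2] size [33.2 35.3] offset in tray [-2.1 -3.4]
low centre [518.7 340.6] size [35.   9.4] offset in tray [0.8 1.2]
small centre [574.8 347.2] size [35.6 35.2] offset in tray [-0.3 -0. ]
tall centre [ 426.4 -351.9] size [35.1  9.1] offset in tray [-0.3  1.4]
large centre [ 495.  -345.5] size [50.7 49.4] offset in tray [-0.8  0.5]
```

```bash
python3 -c "
from cell import close_job
print(close_job())"
```

```text
the job is handed in; nothing more can be done
None
```

I placed all five pieces in their nests and handed the job in at about 39 s of the 128 s allowed. The large ring and tall block are in the flange tray. The small ring, low block and loupe are in the bearing tray. I lowered each piece until the wrist felt the nest floor (about 1–6 N), then let go and lifted straight up.

The last top and side pictures show each piece upright in its own nest. The flange and bearing looked undisturbed in theirs, and the arm was clear at z ≈ 167 mm. The gripper never went near the bracket, and I saw no shift in it, but I did not measure it at the end.

Measured from the last top view, the offsets from the nest centres (tray x, y) are:

| Piece | x offset (mm) | y offset (mm) |
|---|---|---|
| Large ring | −0.8 | 0.5 |
| Tall block | −0.3 | 1.4 |
| Small ring | −0.3 | 0.0 |
| Low block | 0.8 | 1.2 |
| Loupe | −2.1 | −3.4 |

- **Loupe:** its measured offset disagrees by about 4 mm with where the gripper released it, which was within 1 mm of the nest centre. The dark mask probably took in its shaded side. Either figure is inside the 10 mm limit.
- **Seated heights:** I judged these only from the tool height at contact and from the pictures, not measured directly.

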